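Load toy arms into the curing unit and set its selector dial

TASK

Start a curing batch. First turn the selector dial to the two-dot mark (standby); with it left there, pull the curing unit's drawer open and move every toy arm from the pocket tray into it, lying on the drawer's floor, then push the drawer fully shut, and only after that turn the dial to the four-dot mark. Leave the toy wheel in the tray, and leave the glue bottle and the jar where they stand.

Things in the scene. Friction and masses are not known exactly. Their poses are not given: they have to be found in the camera images.
- unit: Curing unit, a grey sheet-metal box fixed on the table, 170 mm deep (x 0 to 170), 290 mm wide, 85 mm tall, with an open front that faces its -x (the robot). Origin: on the table under the middle of the front face; x points into the unit, z up. The opening clears 77 mm above the table.
- drawer (a joint): How far the unit's drawer stands open, m: 0 = fully shut against a stop, 0.13 = fully open against a stop; 0 to 0.03 at the start, too little to load. It slides along the unit's -x to open; about 2.5 N of friction, no spring, it stays where it is left.
- drawer_floor (a point): Middle of the drawer's inner floor, 12 mm above the table; moves with the drawer; axes as the unit's. The steel floor inside is 117 mm (x) by 262 mm (y); side and back walls rise 12 mm above it, the front panel 46 mm (10 mm thick, its outer face 70 mm from this point towards -x).
- drawer_handle (a point): Middle of the drawer's steel bar handle, a 10 mm round bar 110 mm long along y, 42 mm above the table, its middle 45 mm in front of the panel (fingers fit between); grip it across from above and pull along -x of the unit to open, push along +x to shut.
- console: Control console, grey box fixed on the table, 150 (x) by 160 (y) by 60 mm tall, with the selector dial in the middle of its top. Origin: middle of its underside, z up. It stands on the robot's left or right, the pocket tray on the other side.
- marks (a point): On the dial's axis, 61 mm above the table; axes as the console's. Round it, 40 to 60 mm out, five marks, each a short black line with one to five small black dots beyond it. Seen from above, the marks of one to five dots lie at +1.4, +0.7, 0, -0.7 and -1.4 rad from this x axis (counter-clockwise positive): three dots straight along +x, away from the robot.
- dial (a joint): Selector dial angle, rad, growing clockwise seen from above. Detents click in at the marks: one dot 0.0, two dots 0.7, three dots 1.4, four dots 2.1, five dots 2.8 (stops at -0.12 and 2.92). A spring plunger draws it into the nearest detent when let go; turning past a detent takes about 0.1 to 0.15 N m. It starts at three, four or five dots.
- dial_grip (a point): On the dial's axis at gripping height, 84 mm above the table. A black 64 mm disc (its top 70 mm up) carries an upright bar grip 56 mm long, 16 mm thick, its top 96 mm above the table; grip the bar across its 16 mm from above. The point's x axis points along the bar to the end with the white pointer line, at 1.4 minus the joint value from the console's +x.
- tray: Grey plastic pocket tray fixed on the table, 176 (x) by 184 (y) mm, 2 by 3 open pockets about 82 by 56 mm, floor 4 mm and walls 14 mm above the table. Origin: middle of its underside. Pocket centres at x = -43, +43 mm and y = -60, 0, +60 mm in its frame.
- arm1: Toy arm, 70 mm long, 22 wide, up to 30 tall, dark grey plastic, about 40 g: a block 24 mm tall between a round shoulder (30 mm disc on edge, at -x) and a square fist (28 mm tall, at +x), a small blue bead on top. Origin: middle of its underside, x along its length, z up. Starts lying flat in any pocket of the tray; 3 to 5 of the five are there, the rest absent.
- arm2: Toy arm, 70 mm long, 22 wide, up to 30 tall, dark grey plastic, about 40 g: a block 24 mm tall between a round shoulder (30 mm disc on edge, at -x) and a square fist (28 mm tall, at +x), a small blue bead on top. Origin: middle of its underside, x along its length, z up. Starts lying flat in any pocket of the tray; 3 to 5 of the five are there, the rest absent.
- arm3: Toy arm, 70 mm long, 22 wide, up to 30 tall, dark grey plastic, about 40 g: a block 24 mm tall between a round shoulder (30 mm disc on edge, at -x) and a square fist (28 mm tall, at +x), a small blue bead on top. Origin: middle of its underside, x along its length, z up. Starts lying flat in any pocket of the tray; 3 to 5 of the five are there, the rest absent.
- arm4: Toy arm, 70 mm long, 22 wide, up to 30 tall, dark grey plastic, about 40 g: a block 24 mm tall between a round shoulder (30 mm disc on edge, at -x) and a square fist (28 mm tall, at +x), a small blue bead on top. Origin: middle of its underside, x along its length, z up. Starts lying flat in any pocket of the tray; 3 to 5 of the five are there, the rest absent.
- arm5: Toy arm, 70 mm long, 22 wide, up to 30 tall, dark grey plastic, about 40 g: a block 24 mm tall between a round shoulder (30 mm disc on edge, at -x) and a square fist (28 mm tall, at +x), a small blue bead on top. Origin: middle of its underside, x along its length, z up. Starts lying flat in any pocket of the tray; 3 to 5 of the five are there, the rest absent.
- wheel: Toy wheel, a black rubber disc 42 mm across, 16 mm thick, lying in one pocket of the tray; leave it there. Origin: middle of its underside.
- glue: Upright glue bottle, 44 mm across, 110 mm tall, on the left, behind the tray or console; leave alone. Origin: underside.
- jar: Upright jar, 60 mm across, 75 mm tall, on the right, behind the tray or console; leave alone. Origin: underside.
Not all that is in view belongs to the job. What is shaped like the arm2 but orange, purple or yellow is not meant.

How it is judged:
By the outcome, as a careful person would: the job done as asked, in the order asked, and still so for the second after the job is handed in, with the robot touching nothing.
Of arm1, arm2, arm3, arm4, arm5 only 3 to 5 are there at a start; the rules pass over those that are not, and their reading is None.
At some moment in a run one of arm1, arm2, arm3, arm4, arm5 may be knocked a few centimetres aside while the robot is not near it.
Once in a run the grip may slacken for a moment while it holds something.
It also fails if it takes over 210 s, if anything falls off the work surface, if the arm or the gripper's body presses on something with over 40 N, if the wrist force passes 120 N, or if a joint passes its speed limit or range.

ROBOT

A 6-joint arm with a two-finger parallel gripper is mounted at the origin on the work surface. World frame = base frame: x ahead of the robot, y to its left, z up, the work surface at z = 0. Lengths are in m, angles in degrees, forces in N, time in s.
With the tool pointing down it reaches from about 0.35 to 0.875 m from the base axis. Payload 4.2 kg.
Tool frame: the origin (TCP) lies at the very end of the fingers, on their centre line; the grasp point (between the pads) lies 19 mm behind it; z points along the fingers, y is the line along which they close (so a half turn about z gives the same grasp; the last joint's range is limited). The gripper opens to 87 mm and grips with 3 to 60 N. Pads are 19 mm wide; open, the fingers measure 117 mm over their backs; the gripper's body (75 mm by 190 mm) begins 51 mm behind the grasp point.
Start: joints at [80.65, 22.042, 0.453, 0, -68.411, -14.817], TCP at [0.256, 0.57, 0.197] pointing down, gripper open.
Joint ranges: [-179.83, 179.83], [-69.29, 118.12], [-61.27, 80.66], [-181.25, 117.63], [-171.15, -9.14], [-177.46, 177.46]. Speed limits (degrees/s): [159.86, 159.86, 180, 180, 180, 180].

INTERFACE

Orientations are given as a 3x3 rotation matrix whose columns are the frame's x, y, z axes.
In Python, from station import r gives the robot as it stands.
- The arm moves only by the tool jog_arm, never from a script. Its argument "plan" is text: rows parted by semicolons, each of 7 numbers parted by spaces: the shift along the tool's x, y, z normalised to -1 to 1, where 1 is 0.025 m, then the turn, a rotation vector about the tool's x, y, z normalised to -1 to 1, where 1 is 8 degrees, then the closure, from -1 (fully open) to 1 (shut). A call has exactly 10 rows; each row shifts and turns the commanded pose from where the row before left it, along the tool's axes as they then stand; what a row does not reach is not made up. A row lasts 1/10 s, in which the tool goes at most 50 mm and 8.59 degrees, less where a joint would pass 70% of its speed; a pose out of reach is approached as far as the arm can. A call with a number of a shift or a turn outside -1 to 1 is refused whole. A call with a gripper value outside its range is refused whole. The fingers move at their own pace and stop on an object; the grip force is fixed at half the most. Time passes only in rows, so rows that do not move let the fingers close, or fill a call up. It gives the time, the measured TCP pose, the force, the opening and the grip force at its end, in the units of the state.
- r.sense(): the state, without advancing time (a new reading comes with each control period).
- r.capture(name): name is "scene" or "top" or "wrist"; returns (picture, depth): 384x512x3 uint8, red, green, blue; 384x512 float32, m along the optical axis (not along the pixel's ray), 0 where there is no reading.
- r.get_calibration(name): a dict with "mtx" (3x3 intrinsics, pixels), "extrinsics" (4x4, takes a point from camera to world coordinates). Camera axes: x right, y up, looking along -z (the intrinsics and any distortion apply to the point x, -y, -z); pixel columns grow to the right and rows downward; lengths in m; the calibration is good to about 2 mm. The wrist camera is an equidistant fisheye: a pixel r from the principal point sees the ray r / f radians off the axis. A picture is of the moment at which its call begins: read the wrist's pose just before it. get_calibration takes no time and is no camera call; for the wrist camera it gives the pose at the moment of the call.
- r.finish_job(): hands the job in; it is judged then, once.
The state is a dict: "time_s": time; "joints": joint angles; "joint_velocities": joint speeds; "effort": joint torques, N m; "tcp_pos": TCP position; "ee_rot": TCP orientation; "wrist_force": force on the tool from outside, world axes, zero at the start; "moment": the same for the moment, N m; "gripper_width": opening from 0.0 (shut) to 1.0 (fully open); "gripper_force": force on a finger pad.
Only numpy, scipy, OpenCV 4.12 (cv2) and the standard library are available. Lean on these libraries where they do the work, as an engineer would, in place of code of your own. Each camera call takes 0.05 s, during which the arm holds its last target. There are 200 camera calls.

## Working session

There is one attempt and no reset: what is moved stays moved. The work goes in short steps, Python scripts to look and compute and a tool call to move; the robot and the scene stay as the last step left them, time stands still between calls to the robot, and variables do not carry over. Pictures are saved under pics/ and viewed, at most 14 in all, crops included, and the job is handed in when it is done.

Besides the shell and the picture viewer there is one more tool, called after ">>>" as name(argument=value, ...), one argument or row to a line, values as JSON. jog_arm: Moves the arm, as the interface text tells. Scaled input: -1 to 1 covers 0.025 m each way for a shift and 8 degrees each way for a turn. Its arguments: {"type":"object","properties":{"plan":{"type":"string"}},"required":["plan"]}

```bash
ls; mkdir -p pics; python3 - <<'E'
from station import r
import cv2,numpy as np
s=r.sense();print(s['time_s'],s['tcp_pos'],s['ee_rot'],s['gripper_width'])
for n in("scene","top"):
    p,d=r.capture(n);cv2.imwrite(f"pics/{n}0.png",p[:,:,::-1]);np.savez(f"pics/{n}0.npz",p=p,d=d)
    c=r.get_calibration(n);print(n,np.round(c["mtx"],1).tolist(),np.round(c["extrinsics"],3).tolist(),c.keys())
E
```

```text
pics
0.0 [0.25560272 0.56961217 0.19556231] [[ 9.12273639e-01 -4.09580471e-01 -8.03639653e-04]
 [-4.09581247e-01 -9.12271365e-01 -2.03936744e-03]
 [ 1.02147635e-04  2.18961689e-03 -9.99997598e-01]] 0.9989206708076299
scene [[498.3, 0.0, 247.8], [0.0, 498.3, 199.0], [0.0, 0.0, 1.0]] [[-0.47, -0.522, 0.712, 1.667], [0.883, -0.271, 0.384, 0.557], [-0.007, 0.808, 0.588, 1.046], [0.0, 0.0, 0.0, 1.0]] dict_keys(['mtx', 'extrinsics'])
top [[437.2, 0.0, 255.8], [0.0, 437.2, 190.5], [0.0, 0.0, 1.0]] [[-0.005, 0.994, -0.111, 0.37], [-1.0, -0.006, -0.008, -0.065], [-0.009, 0.111, 0.994, 1.217], [0.0, 0.0, 0.0, 1.0]] dict_keys(['mtx', 'extrinsics'])
```

View pics/top0.png

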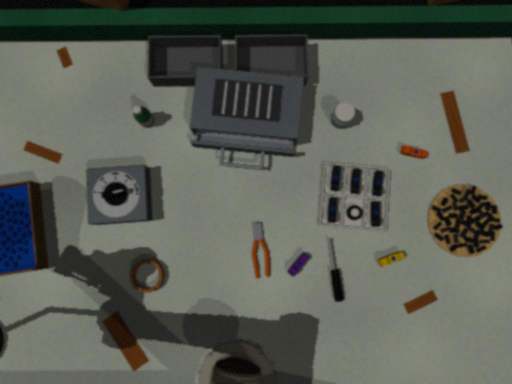

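View pics/scene0.png

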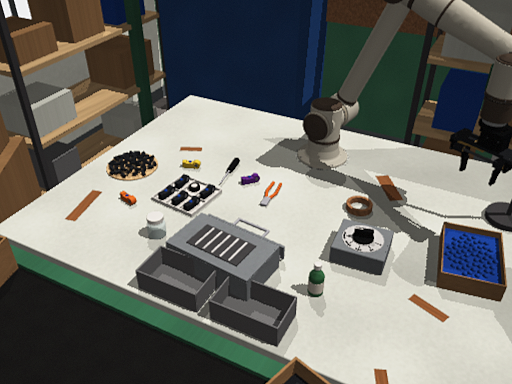

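Top view: the tray is at about (355,195), with five dark arms at (336,178), (355,180), (377,181), (333,209) and (376,213), and the wheel at (355,212). The console is at (117,193), the unit at (247,108) and its handle at (243,160). The orange (414,152), purple (299,263) and yellow (392,258) look-alikes lie outside the tray and are not meant.

```bash
cat > h.py <<'E'
from station import r
import cv2,numpy as np,json
from scipy.spatial.transform import Rotation as Ro
def rays(name,px,cal=None):
    c=cal or r.get_calibration(name);K=c["mtx"];E=np.array(c["extrinsics"])
    px=np.atleast_2d(np.asarray(px,float));x=(px[:,0]-K[0][2])/K[0][0];y=(px[:,1]-K[1][2])/K[1][1]
    if name=="wrist":
        t=np.hypot(x,y);k=np.where(t>1e-9,np.sin(t)/np.maximum(t,1e-9),1);v=np.c_[x*k,-y*k,-np.cos(t)]
    else: v=np.c_[x,-y,-np.ones_like(x)]
    return E[:3,3],v@E[:3,:3].T
def onz(name,px,z,cal=None):
    o,v=rays(name,px,cal);z=np.asarray(z)
    return o+v*((z-o[2])/v[:,2])[:,None]
def deproj(name,px,d,cal=None):   # d along optical axis
    o,v=rays(name,px,cal)
    E=np.array((cal or r.get_calibration(name))["extrinsics"]);ax=-E[:3,2]
    return o+v*(np.asarray(d)/(v@ax))[:,None]
def proj(name,P,cal=None):
    c=cal or r.get_calibration(name);K=c["mtx"];E=np.array(c["extrinsics"])
    q=(np.atleast_2d(P)-E[:3,3])@E[:3,:3];x,y,z=q[:,0],-q[:,1],-q[:,2]
    if name=="wrist":
        rr=np.hypot(x,y);t=np.arctan2(rr,z);x,y,z=x/rr*t,y/rr*t,1
    return np.c_[K[0][0]*x/z+K[0][2],K[1][1]*y/z+K[1][2]]
def tri(obs):  # obs: list of (o,v)
    A=0;b=0
    for o,v in obs:
        v=v/np.linalg.norm(v);M=np.eye(3)-np.outer(v,v);A=A+M;b=b+M@o
    return np.linalg.solve(A,b)
def pose():
    s=r.sense();R=np.array(s["ee_rot"]);return np.array(s["tcp_pos"]),np.degrees(np.arctan2(R[1,0],R[0,0])),s
def go(x,y,z,a=None):  # units needed: tool x,y,z shift (1=25mm) at the current yaw, turn about z (1=8deg)
    p,a0,s=pose();R=np.array(s["ee_rot"]);t=R.T@(np.array([x,y,z])-p)/.025
    Rt=R if a is None else np.array([[np.cos(np.radians(a)),np.sin(np.radians(a)),0],[np.sin(np.radians(a)),-np.cos(np.radians(a)),0],[0,0,-1]])
    w=Ro.from_matrix(R.T@Rt).as_rotvec(degrees=True)/8
    tn=Rt.T@(np.array([x,y,z])-p)/.025
    print("t",round(s["time_s"],2),"tcp",p.round(4),"yaw",round(a0,1),"| shift",t.round(2),"turn",w.round(2),"| shift in turned frame",tn.round(2))
E
python3 - <<'E'
from h import *
z=np.load("pics/top0.npz");p,d=z["p"],z["d"]
H,W=d.shape;u,v=np.meshgrid(np.arange(W),np.arange(H))
P=deproj("top",np.c_[u.ravel(),v.ravel()],d.ravel()).reshape(H,W,3)
def box(m,n):
    m=m.astype(np.uint8);cs=cv2.findContours(m,cv2.RETR_EXTERNAL,cv2.CHAIN_APPROX_NONE)[0];c=max(cs,key=cv2.contourArea)
    mm=np.zeros_like(m);cv2.drawContours(mm,[c],-1,1,-1);q=P[(mm>0)&(m>0)]
    b=cv2.minAreaRect((q[:,:2]*1000).astype(np.float32));print(n,np.round(b[0],1),np.round(b[1],1),round(b[2],1),"z",np.round(np.percentile(q[:,2],[5,50,95]),3),len(q))
R=lambda x0,x1,y0,y1:(u>x0)&(u<x1)&(v>y0)&(v<y1)&(d>0)
print("table z",np.median(P[300:330,440:480,2]))
box(R(70,165,150,240)&(P[...,2]>.045)&(P[...,2]<.068),"console")
box(R(70,165,150,240)&(P[...,2]>.085),"dialbar")
box(R(185,315,60,160)&(P[...,2]>.075),"unit")
box(R(185,315,140,185)&(P[...,2]>.025),"handle")
box(R(310,400,155,240)&(P[...,2]>.007),"tray")
for n,c in dict(jar=(343,114),glue=(141,115)).items(): box(R(c[0]-22,c[0]+22,c[1]-22,c[1]+22)&(P[...,2]>.03),n)
pic=p[:,:,::-1]
a=cv2.resize(pic[150:240,75:165],(400,400),interpolation=cv2.INTER_CUBIC);b=cv2.resize(pic[150:240,310:400],(400,400),interpolation=cv2.INTER_CUBIC)
cv2.imwrite("pics/crop1.png",np.hstack([a,b]))
E
```

```text
table z 8.477517418836733e-06
console [493.5 319.1] [150.9 161.9] 4.0 z [0.057 0.061 0.065] 2951
dialbar [492.9 318.6] [16. 57.] 14.1 z [0.091 0.096 0.1  ] 146
unit [736.5 -30.9] [290.2 174.3] 83.9 z [0.083 0.087 0.091] 6731
handle [595.6 -15.7] [283.7  60.5] 83.8 z [0.033 0.051 0.061] 866
tray [ 487.6 -328.1] [189.1 176.9] 84.5 z [0.008 0.019 0.035] 2447
jar [ 708.  -291.9] [55.3 55.8] 18.6 z [0.039 0.074 0.079] 445
glue [706.9 252.1] [37.7 42.9] 41.9 z [0.04  0.076 0.112] 291
```

View pics/crop1.png

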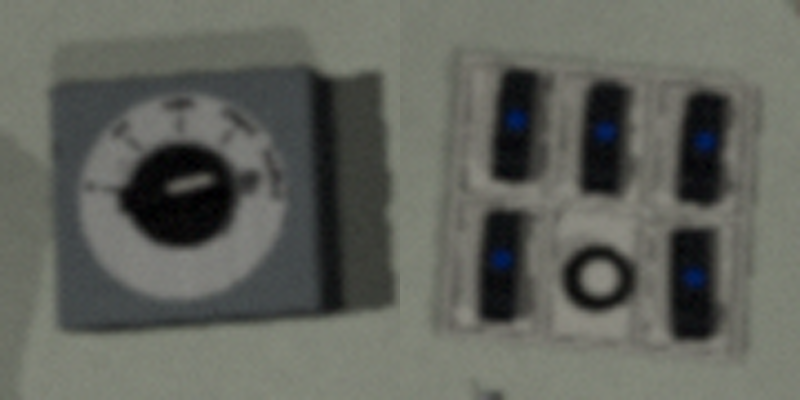

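Heights agree with the text (console 0.061, bar top 0.096, unit 0.087, tray floor and walls). The dial crop shows the pointer to the right and slightly up, which is the five-dot mark (about -76° world). The tray crop shows five dark arms with blue beads, at crop (515,120), (605,130), (705,142), (502,258) and (693,277), with the wheel at (598,277). These fit the description, since all five are dark grey and in the tray.

```bash
python3 - <<'E'
from h import *
go(.493,.319,.20,-76)
E
```

```text
t 0.1 tcp [0.2556 0.5697 0.1957] yaw -24.2 | shift [12.77  5.26 -0.16] turn [ 0.01 -0.01  6.48] | shift in turned frame [12.03 -6.79 -0.17]
```

>>> jog_arm(
  plan="1 0.5 0 0 0 0 -1;1 0.5 0 0 0 0 -1;1 0.5 0 0 0 0 -1;1 0.5 0 0 0 0 -1;1 0.5 0 0 0 0 -1;1 0.5 0 0 0 0 -1;1 0.5 0 0 0 0 -1;1 0.5 0 0 0 0 -1;1 0.5 0 0 0 0 -1;1 0.5 0 0 0 0 -1",
)

```text
time_s: 1.1
tcp_pos: [0.4331, 0.3526, 0.1962]
ee_rot: [[0.912, -0.409, -0.001], [-0.409, -0.912, -0.001], [-0.0, 0.001, -1.0]]
wrist_force: [-0.2, -0.1, -0.8]
gripper_width: 0.998
gripper_force: 0.0
```

>>> jog_arm(
  plan="0.92 0.09 0 0 0 0 -1;0.92 0.09 0 0 0 0 -1;0.92 0.09 0 0 0 0 -1;0 0 0 0 0 0.93 -1;0 0 0 0 0 0.93 -1;0 0 0 0 0 0.93 -1;0 0 0 0 0 0.93 -1;0 0 0 0 0 0.93 -1;0 0 0 0 0 0.93 -1;0 0 0 0 0 0.9 -1",
)

```text
time_s: 2.1
tcp_pos: [0.4926, 0.3192, 0.1961]
ee_rot: [[0.237, -0.972, -0.001], [-0.972, -0.237, -0.001], [0.0, 0.001, -1.0]]
wrist_force: [-0.2, -0.3, 0.8]
gripper_width: 1.0
gripper_force: 0.0
```

```bash
python3 - <<'E'
from h import *
go(.493,.319,.075,-76)
print(r.sense()["joints"])
c=r.get_calibration("wrist");print(np.round(c["mtx"],1).tolist(),np.round(c["extrinsics"],3).tolist())
p,d=r.capture("wrist");cv2.imwrite("pics/w1.png",p[:,:,::-1]);np.savez("pics/w1.npz",p=p,d=d,mtx=c["mtx"],extrinsics=c["extrinsics"])
E
```

```text
t 2.1 tcp [0.4926 0.3192 0.1961] yaw -76.3 | shift [ 0.01 -0.02  4.84] turn [ 0.01 -0.   -0.04] | shift in turned frame [ 0.01 -0.01  4.84]
[ 4.87272486e+01  1.84108647e+01 -5.07612771e+00 -1.78272004e-02
 -6.65789839e+01 -3.50369567e+01]
[[297.3, 0.0, 252.1], [0.0, 297.3, 190.6], [0.0, 0.0, 1.0]] [[-0.971, 0.23, 0.061, 0.509], [-0.237, -0.939, -0.248, 0.251], [0.0, -0.256, 0.967, 0.385], [0.0, 0.0, 0.0, 1.0]]
```

View pics/w1.png

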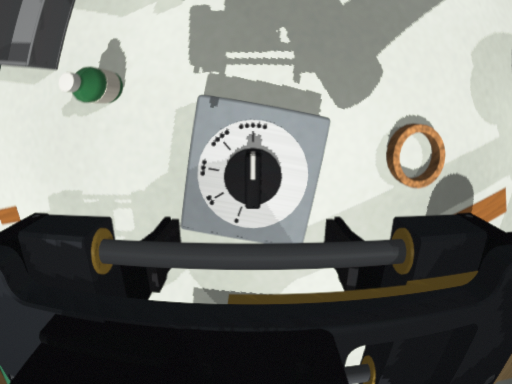

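The wrist view shows the console at (255,170), the dial bar vertical at (253,180) with its white pointer towards the five-dot mark (252,127), and the two-dot mark at (215,200).

```bash
python3 - <<'E'
from h import *
z=np.load("pics/w1.npz");p=z["p"].astype(int);d=z["d"];c=dict(mtx=z["mtx"],extrinsics=z["extrinsics"])
g=p.mean(2);H,W=d.shape;u,v=np.meshgrid(np.arange(W),np.arange(H))
P=deproj("wrist",np.c_[u.ravel(),v.ravel()],d.ravel(),c).reshape(H,W,3)
# rim of plate: bright pixels within the console
m=((g>175)&(u>190)&(u<318)&(v>115)&(v<236)).astype(np.uint8)
cs=cv2.findContours(m,cv2.RETR_EXTERNAL,cv2.CHAIN_APPROX_NONE)[0];k=max(cs,key=cv2.contourArea).reshape(-1,2)
q=onz("wrist",k,.061,c)[:,:2]*1000;h=cv2.convexHull(q.astype(np.float32));print("plate",cv2.minEnclosingCircle(h),cv2.fitEllipse(h))
b=(P[...,2]>.085)&(P[...,2]<.11)&(u>215)&(u<290)&(v>130)&(v<220)
print("bar",cv2.minAreaRect((P[b][:,:2]*1000).astype(np.float32)),np.percentile(P[b][:,2],[5,50,95]),b.sum())
t=(np.abs(P[...,2]-.06)<.006)&(u>175)&(u<330)&(v>90)&(v<245)
print("console",cv2.minAreaRect((P[t][:,:2]*1000).astype(np.float32)))
# white pointer: bright within the disc
w=(g>150)&(np.hypot(u-252,v-175)<24);print("pointer px",u[w].mean(),v[w].mean(),w.sum(),onz("wrist",[[u[w].mean(),v[w].mean()]],.096,c))
E
```

```text
plate ((492.1349792480469, 317.2308044433594), 62.71455001831055) ((492.1033020019531, 316.89398193359375), (124.21809387207031, 125.07882690429688), 65.63419342041016)
bar ((492.4735412597656, 316.0335693359375), (15.302719116210938, 56.4087028503418), 14.008671760559082) [0.09378395 0.09627497 0.09775598] 865
console ((492.25701904296875, 316.7911071777344), (150.67959594726562, 160.12796020507812), 4.163346290588379)
pointer px 252.5 167.0 96 [[0.49595168 0.30156692 0.096     ]]
```

>>> jog_arm(
  plan="0.09 0.03 0.8 0 0 0 -1;0 0 0.8 0 0 0 -1;0 0 0.8 0 0 0 -1;0 0 0.8 0 0 0 -1;0 0 0.8 0 0 0 -1;0 0 0.84 0 0 0 -1;0 0 0 0 0 0 1;0 0 0 0 0 0 1;0 0 0 0 0 0 1;0 0 0 0 0 0 1",
)

```text
time_s: 3.15
tcp_pos: [0.4934, 0.3176, 0.077]
ee_rot: [[0.242, -0.97, 0.002], [-0.97, -0.242, 0.002], [-0.001, -0.002, -1.0]]
wrist_force: [0.6, 0.5, 0.1]
gripper_width: 0.721
gripper_force: 0.0
```

```bash
python3 - <<'E'
from h import *
go(.4923,.3169,.075,-76);s=r.sense();print(s["gripper_width"]*87,s["gripper_force"],s["wrist_force"])
E
```

```text
t 3.15 tcp [0.4934 0.3176 0.077 ] yaw -76.0 | shift [0.02 0.05 0.08] turn [-0.02  0.01  0.  ] | shift in turned frame [0.02 0.05 0.08]
62.709638296707524 0.0 [0.64098836 0.54662156 0.09409404]
```

>>> jog_arm(
  plan="0 0.05 0.08 0 0 0 1;0 0 0 0 0 0 1;0 0 0 0 0 0 1;0 0 0 0 0 0 1;0 0 0 0 0 0 1;0 0 0 0 0 0 1;0 0 0 0 0 0 1;0 0 0 0 0 0 1;0 0 0 0 0 0 1;0 0 0 0 0 0 1",
)

```text
time_s: 4.15
tcp_pos: [0.4915, 0.3167, 0.0736]
ee_rot: [[0.242, -0.97, -0.0], [-0.97, -0.242, -0.0], [0.0, 0.0, -1.0]]
wrist_force: [0.1, 0.1, 0.5]
gripper_width: 0.009
gripper_force: 0.0
```

>>> jog_arm(
  plan="0 0 0 0 0 -0.8 1;0 0 0 0 0 -0.8 1;0 0 0 0 0 -0.8 1;0 0 0 0 0 -0.8 1;0 0 0 0 0 -0.8 1;0 0 0 0 0 -0.8 1;0 0 0 0 0 -0.8 1;0 0 0 0 0 -0.8 1;0 0 0 0 0 -0.8 1;0 0 0 0 0 -0.8 1",
)

```text
time_s: 5.15
tcp_pos: [0.4916, 0.3167, 0.0737]
ee_rot: [[0.979, -0.204, 0.0], [-0.204, -0.979, -0.0], [0.0, 0.0, -1.0]]
wrist_force: [0.0, -1.1, 0.4]
gripper_width: 0.005
gripper_force: 0.0
```

The opening of 0.009 means the grip is empty, so I look before going on.

```bash
python3 - <<'E'
from h import *
p,d=r.capture("scene");w,_=r.capture("wrist")
a=cv2.resize(p[190:290,310:410],(400,400),interpolation=cv2.INTER_CUBIC);b=cv2.resize(w,(400,300));b=cv2.copyMakeBorder(b,0,100,0,0,cv2.BORDER_CONSTANT)
cv2.imwrite("pics/chk1.png",np.hstack([a,b])[:,:,::-1])
E
```

```text
(no output)
```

View pics/chk1.png

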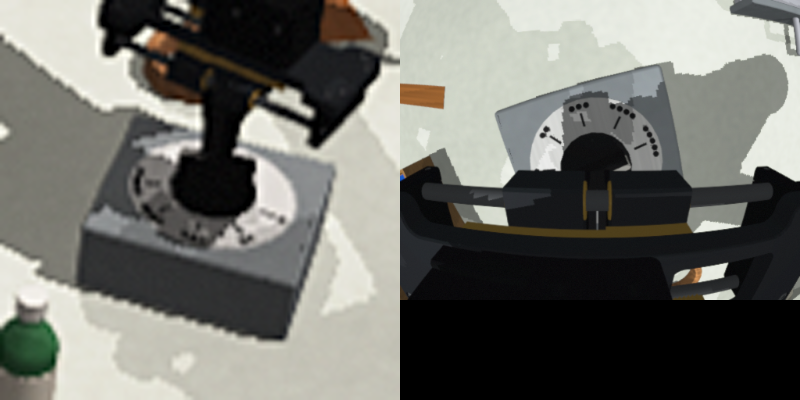

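```bash
python3 - <<'E'
from h import *
w,_=r.capture("wrist");print(r.sense()["moment"],r.sense()["effort"][-1],r.sense()["gripper_width"])
cv2.imwrite("pics/chk2.png",cv2.resize(w[120:300,170:350],(600,600),interpolation=cv2.INTER_CUBIC)[:,:,::-1])
E
```

```text
[-0.04927693 -0.05523379 -0.00438854] 0.12265740428119898 0.008357476256802544
```

View pics/chk2.png

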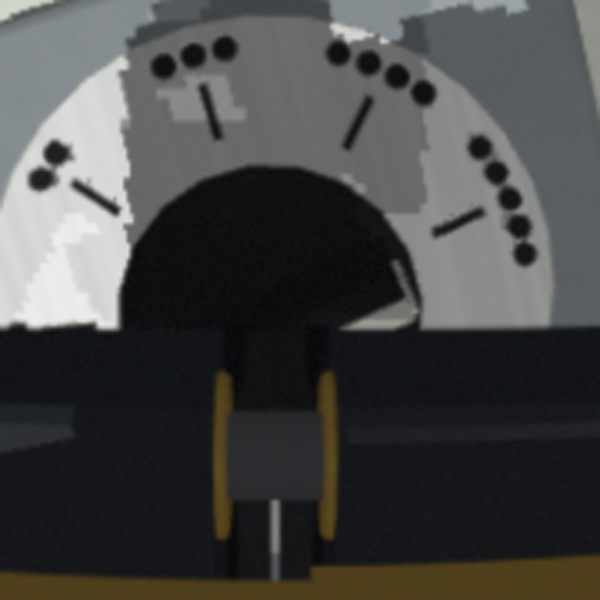

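The pointer, at (375,315) in the crop, still lies near the five-dot mark, so the bar was not held. I check where the fingers actually are using depth.

```bash
python3 - <<'E'
from h import *
for n in("scene","wrist"):
    c=r.get_calibration(n);p,d=r.capture(n)
    H,W=d.shape;u,v=np.meshgrid(np.arange(W),np.arange(H))
    P=deproj(n,np.c_[u.ravel(),v.ravel()],d.ravel(),c)
    rel=P-np.array([.4923,.3169,0]);k=(np.hypot(rel[:,0],rel[:,1])<.036)&(P[:,2]>.064)&(P[:,2]<.2)&(d.ravel()>.05)
    q=rel[k];print(n,k.sum())
    for z0 in np.arange(.066,.16,.006):
        s=q[(q[:,2]>=z0)&(q[:,2]<z0+.006)]
        if len(s): print(round(z0,3),len(s),"x",(s[:,0].min()*1e3).round(),(s[:,0].max()*1e3).round(),"y",(s[:,1].min()*1e3).round(),(s[:,1].max()*1e3).round(),"px",)
print(r.sense()["tcp_pos"],r.sense()["ee_rot"][:,0])
E
```

```text
scene 531
0.066 85 x -16.0 34.0 y -31.0 31.0 px
0.072 67 x -3.0 34.0 y -30.0 31.0 px
0.078 28 x -2.0 17.0 y -24.0 27.0 px
0.084 26 x -1.0 17.0 y -28.0 26.0 px
0.09 37 x -7.0 16.0 y -28.0 26.0 px
0.096 54 x -11.0 19.0 y -29.0 28.0 px
0.102 10 x -8.0 13.0 y -12.0 9.0 px
0.108 15 x -6.0 13.0 y -13.0 9.0 px
0.114 17 x -9.0 15.0 y -11.0 9.0 px
0.12 12 x -6.0 14.0 y -12.0 10.0 px
0.126 12 x 4.0 14.0 y -15.0 7.0 px
0.132 13 x -3.0 18.0 y -13.0 12.0 px
0.138 18 x 0.0 14.0 y -16.0 12.0 px
0.144 16 x 2.0 16.0 y -16.0 11.0 px
0.15 13 x 1.0 15.0 y -16.0 12.0 px
0.156 4 x 6.0 12.0 y -18.0 -11.0 px
wrist 13368
0.066 2521 x -7.0 32.0 y -31.0 31.0 px
0.072 146 x 4.0 28.0 y -27.0 20.0 px
0.078 162 x 5.0 14.0 y -28.0 14.0 px
0.084 151 x 6.0 14.0 y -27.0 9.0 px
0.09 343 x 1.0 14.0 y -28.0 3.0 px
0.096 307 x 3.0 12.0 y -27.0 5.0 px
0.102 120 x 7.0 12.0 y -12.0 5.0 px
0.108 133 x 7.0 12.0 y -12.0 5.0 px
0.114 138 x 7.0 11.0 y -11.0 5.0 px
0.12 151 x 4.0 12.0 y -11.0 4.0 px
0.126 119 x 5.0 11.0 y -9.0 3.0 px
0.132 20 x 7.0 11.0 y -9.0 2.0 px
0.138 33 x -11.0 -1.0 y -1.0 1.0 px
0.144 486 x -10.0 4.0 y -6.0 6.0 px
0.15 27 x -8.0 8.0 y -7.0 3.0 px
0.156 39 x -2.0 7.0 y -7.0 5.0 px
[0.49153921 0.31672226 0.07365225] [ 9.77714886e-01 -2.09937139e-01 -2.70512514e-06]
```

>>> jog_arm(
  plan="0 0 -0.7 0 0 0 1;0 0 -0.7 0 0 0 1;0 0 -0.7 0 0 0 1;0 0 -0.7 0 0 0 1;0 0 -0.7 0 0 0 1;0 0 -0.7 0 0 0 1;0 0 -0.7 0 0 0 1;0 0 0 0 0 0 1;0 0 0 0 0 0 1;0 0 0 0 0 0 1",
)

```text
time_s: 6.4
tcp_pos: [0.4909, 0.3163, 0.1948]
ee_rot: [[0.978, -0.209, -0.002], [-0.209, -0.978, -0.001], [-0.002, 0.002, -1.0]]
wrist_force: [-0.1, 0.2, -0.6]
gripper_width: 0.003
gripper_force: 0.0
```

```bash
python3 - <<'E'
from h import *
s=r.sense();print(s["tcp_pos"],s["gripper_width"])
c=r.get_calibration("scene");p,d=r.capture("scene")
H,W=d.shape;u,v=np.meshgrid(np.arange(W),np.arange(H))
P=deproj("scene",np.c_[u.ravel(),v.ravel()],d.ravel(),c)
rel=P-np.array([.4923,.3169,0]);k=(np.hypot(rel[:,0],rel[:,1])<.06)&(P[:,2]>.064)&(P[:,2]<.34)&(d.ravel()>.05)
q=rel[k]
for z0 in np.arange(.066,.34,.01):
    t=q[(q[:,2]>=z0)&(q[:,2]<z0+.01)]
    if len(t): print(round(z0,3),len(t),"x",(t[:,0].min()*1e3).round(),(t[:,0].max()*1e3).round(),"y",(t[:,1].min()*1e3).round(),(t[:,1].max()*1e3).round())
w,_=r.capture("wrist")
a=cv2.resize(p[160:270,310:420],(400,400),interpolation=cv2.INTER_CUBIC);b=cv2.resize(w[80:310,130:360],(400,400))
cv2.imwrite("pics/chk3.png",np.hstack([a,b])[:,:,::-1])
E
```

```text
[0.4908737  0.31625335 0.19477487] 0.002650135379887498
0.066 173 x -58.0 58.0 y -58.0 56.0
0.076 50 x -3.0 28.0 y -29.0 29.0
0.086 65 x -15.0 18.0 y -28.0 27.0
0.096 55 x -9.0 17.0 y -28.0 26.0
0.216 11 x -13.0 11.0 y -12.0 9.0
0.226 25 x -11.0 12.0 y -13.0 8.0
0.236 28 x -14.0 13.0 y -12.0 9.0
0.246 24 x -8.0 13.0 y -13.0 11.0
0.256 31 x -9.0 14.0 y -14.0 13.0
0.266 34 x 1.0 15.0 y -19.0 13.0
0.276 14 x 4.0 14.0 y -19.0 11.0
0.286 7 x -4.0 39.0 y -13.0 31.0
0.296 83 x -0.0 46.0 y -52.0 40.0
0.306 152 x -39.0 43.0 y -58.0 44.0
0.316 114 x -33.0 43.0 y -55.0 45.0
0.326 191 x -36.0 37.0 y -58.0 59.0
0.336 53 x -25.0 35.0 y -56.0 54.0
```

View pics/chk3.png

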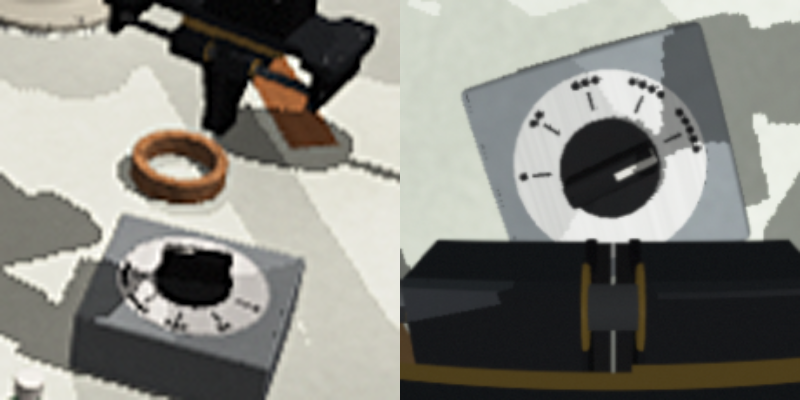

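The pointer is still at five dots, and the fingertips measure about 0.219 while the TCP reads 0.195. I compare this with the open fingers at the start.

```bash
python3 - <<'E'
from h import *
z=np.load("pics/scene0.npz");d=z["d"];H,W=d.shape;u,v=np.meshgrid(np.arange(W),np.arange(H))
P=deproj("scene",np.c_[u.ravel(),v.ravel()],d.ravel())
rel=P-np.array([.2556,.5697,0]);R=np.array([[.912,-.41],[-.41,-.912]])
rel[:,:2]=rel[:,:2]@R
k=(np.abs(rel[:,0])<.03)&(np.abs(rel[:,1])<.075)&(P[:,2]>.12)&(P[:,2]<.3)&(d.ravel()>.05)
q=rel[k]
for z0 in np.arange(.12,.29,.006):
    t=q[(q[:,2]>=z0)&(q[:,2]<z0+.006)]
    if len(t): print(round(z0,3),len(t),"toolx",(t[:,0].min()*1e3).round(),(t[:,0].max()*1e3).round(),"tooly",np.unique((t[:,1]*100).round()))
E
```

```text
0.222 14 toolx -10.0 12.0 tooly [-5. -4.  4.  5.]
0.228 23 toolx -10.0 14.0 tooly [-5. -4.  4.  5.]
0.234 20 toolx -10.0 13.0 tooly [-5. -4.  4.  5.]
0.24 26 toolx -11.0 17.0 tooly [-5. -4.  4.  5.]
0.246 20 toolx -10.0 13.0 tooly [-5. -4.  4.  5.  6.]
0.252 20 toolx -8.0 16.0 tooly [-5. -4.  4.  5.]
0.258 26 toolx -11.0 16.0 tooly [-6. -5. -4.  4.  5.]
0.264 28 toolx -13.0 15.0 tooly [-6. -5. -4.  4.  5.  6.]
0.27 27 toolx -7.0 16.0 tooly [-6. -5. -4.  4.  5.  6.]
0.276 15 toolx -4.0 13.0 tooly [-6. -5.  5.  6.]
0.282 12 toolx 0.0 15.0 tooly [-6.  5.  6.]
0.288 5 toolx -10.0 13.0 tooly [5.]
```

```bash
python3 - <<'E'
from h import *
z=np.load("pics/scene0.npz");d=z["d"];H,W=d.shape;u,v=np.meshgrid(np.arange(W),np.arange(H))
P=deproj("scene",np.c_[u.ravel(),v.ravel()],d.ravel())
def low(P,d,c,ya):
    rel=P-np.array([*c,0]);k=(np.hypot(rel[:,0],rel[:,1])<.075)&(P[:,2]>.13)&(P[:,2]<.24)&(d.ravel()>.05)
    i=np.where(k)[0];i=i[np.argsort(P[i,2])][:14];print(np.round(P[i,2],4),u.ravel()[i],v.ravel()[i])
low(P,d,(.2556,.5697),0)
p,d=r.capture("scene");P=deproj("scene",np.c_[u.ravel(),v.ravel()],d.ravel());low(P,d,(.4909,.3163),0)
print(proj("scene",[[.4909,.3163,.1948],[.4909,.3163,.219]]))
g=p.mean(2)[180:215,360:384].astype(int);print(g[::2,::3])
E
```

```text
[0.2232 0.2239 0.2243 0.2243 0.2251 0.2252 0.2255 0.2256 0.2261 0.2264
 0.2271 0.2271 0.2275 0.2279] [460 491 463 462 488 494 489 490 459 490 489 461 494 493] [170 184 169 170 183 182 184 184 169 183 183 170 181 182]
[0.2217 0.2231 0.2233 0.2235 0.2241 0.2251 0.2251 0.2252 0.2254 0.2257
 0.2258 0.2261 0.2268 0.2276] [370 369 372 374 368 370 367 373 365 366 369 372 366 374] [196 196 195 193 195 195 195 194 194 194 195 194 193 192]
[[368.31167139 202.01397659]
 [369.46130591 195.15842727]]
[[201 202  35   7  11  14  31  39]
 [197 198  33  12   1   7 122 113]
 [195 198  68  11   5   0 232 109]
 [194 196  61  11   6   0 234 172]
 [195 193 104  14   5  57 163 245]
 [192 195  65  11   4  45  71 107]
 [194 195  18  12   6  76  79 111]
 [224 196   0  12   0  82  81  91]
 [152 182 175  13  58  82  80  78]
 [ 46  88 137  87  82  80  80  78]
 [ 50  41  43 116  77  81  80  82]
 [ 37  39  42  82 146  65  76  80]
 [213  57  39  62 135 205 157  96]
 [231 235  74 109 144 195 194 196]
 [224 217 107 142 170 195 192 191]
 [114 115 102  62 189 198 194 192]
 [ 46  55  68  54 200 197 195 193]
 [ 48  59  59 159 198 197 192 195]]
```

Both views put the true fingertip about 25 mm above the TCP reading (0.2217 and 0.2232 against 0.1948 and 0.1956). From here I command tip height minus 0.025.

>>> jog_arm(
  plan="0.05 -0.02 0 0 0 0.8 -1;0 0 0 0 0 0.8 -1;0 0 0 0 0 0.8 -1;0 0 0 0 0 0.8 -1;0 0 0 0 0 0.8 -1;0 0 0 0 0 0.8 -1;0 0 0 0 0 0.8 -1;0 0 0 0 0 0.8 -1;0 0 0 0 0 0.8 -1;0 0 0 0 0 0.8 -1",
)

```text
time_s: 7.55
tcp_pos: [0.4927, 0.3168, 0.1955]
ee_rot: [[0.237, -0.971, -0.001], [-0.971, -0.237, -0.001], [0.001, 0.001, -1.0]]
wrist_force: [0.6, 0.1, -0.2]
gripper_width: 0.831
gripper_force: 0.0
```

```bash
python3 - <<'E'
from h import *
go(.4923,.3169,.051,-76);print(r.sense()["gripper_width"])
E
```

```text
t 7.55 tcp [0.4927 0.3168 0.1955] yaw -76.3 | shift [-0.01  0.01  5.78] turn [ 0.01 -0.   -0.04] | shift in turned frame [-0.01  0.02  5.78]
0.831400976492761
```

>>> jog_arm(
  plan="0 0 0.8 0 0 0 -1;0 0 0.8 0 0 0 -1;0 0 0.8 0 0 0 -1;0 0 0.8 0 0 0 -1;0 0 0.8 0 0 0 -1;0 0 0.7 0 0 0 -1;0 0 0.6 0 0 0 -1;0 0 0.48 0 0 0 -1;0 0 0 0 0 0 1;0 0 0 0 0 0 1",
)

```text
time_s: 8.55
tcp_pos: [0.4931, 0.3171, 0.0517]
ee_rot: [[0.242, -0.97, 0.0], [-0.97, -0.242, -0.0], [0.0, -0.0, -1.0]]
wrist_force: [-0.6, 0.6, 0.7]
gripper_width: 0.893
gripper_force: 0.0
```

>>> jog_arm(
  plan="0 0 0 0 0 0 1;0 0 0 0 0 0 1;0 0 0 0 0 0 1;0 0 0 0 0 0 1;0 0 0 0 0 0 1;0 0 0 0 0 0 1;0 0 0 0 0 0 1;0 0 0 0 0 0 1;0 0 0 0 0 0 1;0 0 0 0 0 0 1",
)

```text
time_s: 9.55
tcp_pos: [0.4928, 0.3169, 0.0516]
ee_rot: [[0.242, -0.97, -0.0], [-0.97, -0.242, -0.0], [0.0, 0.0, -1.0]]
wrist_force: [-0.9, -0.2, 0.4]
gripper_width: 0.178
gripper_force: 30.0
```

>>> jog_arm(
  plan="0 0 0 0 0 -0.75 1;0 0 0 0 0 -0.75 1;0 0 0 0 0 -0.75 1;0 0 0 0 0 -0.75 1;0 0 0 0 0 -0.75 1;0 0 0 0 0 -0.75 1;0 0 0 0 0 -0.75 1;0 0 0 0 0 -0.75 1;0 0 0 0 0 -0.75 1;0 0 0 0 0 -0.75 1",
)

```text
time_s: 10.55
tcp_pos: [0.4933, 0.3175, 0.0516]
ee_rot: [[0.962, -0.272, 0.001], [-0.272, -0.962, 0.001], [0.001, -0.001, -1.0]]
wrist_force: [-0.7, 1.2, -1.1]
gripper_width: 0.181
gripper_force: 30.0
```

>>> jog_arm(
  plan="0 0 0 0 0 -0.85 1;0 0 0 0 0 -0.85 1;0 0 0 0 0 -0.85 1;0 0 0 0 0 -0.85 1;0 0 0 0 0 -0.85 1;0 0 0 0 0 -0.85 1;0 0 0 0 0 -0.85 1;0 0 0 0 0 -0.85 1;0 0 0 0 0 -0.75 1;0 0 0 0 0 0 1",
)

```text
time_s: 11.55
tcp_pos: [0.4932, 0.3182, 0.0516]
ee_rot: [[0.715, 0.699, 0.001], [0.699, -0.715, 0.002], [0.002, -0.001, -1.0]]
wrist_force: [-1.1, 2.9, -2.2]
gripper_width: 0.181
gripper_force: 30.0
```

>>> jog_arm(
  plan="0 0 0 0 0 0 -1;0 0 0 0 0 0 -1;0 0 0 0 0 0 -1;0 0 0 0 0 0 -1;0 0 0 0 0 0 -1;0 0 -1 0 0 0 -1;0 0 -1 0 0 0 -1;0 0 -1 0 0 0 -1;0 0 -1 0 0 0 -1;0 0 -1 0 0 0 -1",
)

```text
time_s: 12.55
tcp_pos: [0.4927, 0.3167, 0.1777]
ee_rot: [[0.715, 0.699, -0.0], [0.699, -0.715, -0.0], [-0.0, 0.0, -1.0]]
wrist_force: [0.7, -0.0, -0.8]
gripper_width: 0.973
gripper_force: 0.0
```

```bash
python3 - <<'E'
from h import *
print(r.sense()["tcp_pos"])
c=r.get_calibration("wrist");p,d=r.capture("wrist")
H,W=d.shape;u,v=np.meshgrid(np.arange(W),np.arange(H))
P=deproj("wrist",np.c_[u.ravel(),v.ravel()],d.ravel(),c).reshape(H,W,3);rel=P-[.4923,.3169,0]
b=(P[...,2]>.085)&(P[...,2]<.11)&(np.hypot(rel[...,0],rel[...,1])<.035)
print("bar",cv2.minAreaRect((P[b][:,:2]*1000).astype(np.float32)),b.sum())
w=(p.astype(int).mean(2)>140)&b;q=rel[w];print("pointer",w.sum(),q.mean(0),np.degrees(np.arctan2(q[:,1].mean(),q[:,0].mean())))
E
```

```text
[0.49270625 0.31673599 0.17771657]
bar ((493.58721923828125, 317.27093505859375), (56.41982650756836, 15.19979190826416), 44.06982421875) 971
pointer 137 [0.01163799 0.01173052 0.09704008] 45.22687392891683
```

The bar is now at 44° with the pointer at 45°, which is the two-dot mark (expected 44°). Next is the drawer handle.

```bash
python3 - <<'E'
from h import *
z=np.load("pics/top0.npz");p,d=z["p"],z["d"];H,W=d.shape;u,v=np.meshgrid(np.arange(W),np.arange(H))
P=deproj("top",np.c_[u.ravel(),v.ravel()],d.ravel()).reshape(H,W,3)
m=(u>210)&(u<280)&(v>148)&(v<175)&(P[...,2]>.03)&(P[...,2]<.056)
a=np.radians(-6.1);q=P[m][:,:2]-[.652,-.0219];L=q@np.array([[np.cos(a),-np.sin(a)],[np.sin(a),np.cos(a)]])
far=L[:,0]<L[:,0].min()+.014;print("handle local x min",L[:,0].min(),"y range",L[far,1].min(),L[far,1].max(),"z",P[m][far,2].mean())
go(.583,-.015,.19,-96)
E
```

```text
handle local x min -0.08693475538491885 y range -0.059222677814490886 0.05909218264316625 z 0.04649496358813935
t 12.6 tcp [0.4952 0.3184 0.1828] yaw 44.4 | shift [-6.83 11.98 -0.33] turn [-0.07 -0.04 17.55] | shift in turned frame [12.89 -4.89 -0.29]
```

>>> jog_arm(
  plan="-0.57 1 0 0 0 0 -1;-0.57 1 0 0 0 0 -1;-0.57 1 0 0 0 0 -1;-0.57 1 0 0 0 0 -1;-0.57 1 0 0 0 0 -1;-0.57 1 0 0 0 0 -1;-0.57 1 0 0 0 0 -1;-0.57 1 0 0 0 0 -1;-0.57 1 0 0 0 0 -1;-0.57 1 0 0 0 0 -1",
)

```text
time_s: 13.6
tcp_pos: [0.566, 0.0374, 0.1765]
ee_rot: [[0.715, 0.699, -0.0], [0.699, -0.715, -0.0], [-0.0, -0.0, -1.0]]
wrist_force: [0.1, -0.7, -0.4]
gripper_width: 1.003
gripper_force: 0.0
```

>>> jog_arm(
  plan="-0.56 1 0 0 0 0 0.2;-0.56 0.98 -0.3 0 0 0 0.2;0 0 0 0 0 -0.99 0.2;0 0 0 0 0 -0.99 0.2;0 0 0 0 0 -0.99 0.2;0 0 0 0 0 -0.99 0.2;0 0 0 0 0 -0.99 0.2;0 0 0 0 0 0 0.2;0 0 0 0 0 0 0.2;0 0 0 0 0 0 0.2",
)

```text
time_s: 14.6
tcp_pos: [0.5805, -0.0163, 0.1841]
ee_rot: [[0.107, 0.994, -0.0], [0.994, -0.107, -0.0], [-0.0, -0.0, -1.0]]
wrist_force: [-0.4, 0.6, 1.9]
gripper_width: 0.404
gripper_force: 0.0
```

```bash
cat >> h.py <<'E'
def cap(name,tag):
    c=r.get_calibration(name);p,d=r.capture(name);cv2.imwrite(f"pics/{tag}.png",p[:,:,::-1])
    H,W=d.shape;u,v=np.meshgrid(np.arange(W),np.arange(H))
    return p.astype(int),deproj(name,np.c_[u.ravel(),v.ravel()],d.ravel(),c).reshape(H,W,3),u,v,c,d
E
python3 - <<'E'
from h import *
p,P,u,v,c,d=cap("wrist","w2");s=r.sense();print(s["tcp_pos"],s["gripper_width"],s["joints"][5])
a=np.radians(-6.1);A=np.array([[np.cos(a),-np.sin(a)],[np.sin(a),np.cos(a)]])
q=P[...,:2]-[.652,-.0219];L=np.einsum('ijk,kl->ijl',q,A)
m=(np.abs(P[...,2]-.044)<.009)&(L[...,0]>-.11)&(L[...,0]<-.05)&(np.abs(L[...,1])<.075)&(d>.05)
far=m&(L[...,0]<L[m][:,0].min()+.012)
print("bar",cv2.minAreaRect((P[far][:,:2]*1000).astype(np.float32)),np.percentile(P[far][:,2],[5,50,95]),far.sum(),"px",u[far].mean(),v[far].mean(), "Lx",np.percentile(L[far][:,0],[1,99]))
pts=np.c_[u[m],v[m]];print(L[m][:,0].min())
t=(P[...,2]>.078)&(P[...,2]<.1)&(L[...,0]>-.03);print("unit top front edge",np.percentile(L[t][:,0],[0.5]),t.sum())
cv2.imwrite("pics/w2c.png",cv2.resize(p.astype(np.uint8),(512,384))[:,:,::-1])
E
```

```text
[ 0.58051759 -0.0163148   0.18408579] 0.4022097882980874 159.53956402422537
bar ((571.207275390625, -15.367317199707031), (119.9009780883789, 11.514738082885742), 83.79411315917969) [0.04422223 0.04664762 0.04820028] 920 px 243.41847826086956 172.22065217391304 Lx [-0.08660437 -0.07525042]
-0.0868129464698502
unit top front edge [-0.0019089] 24134
```

View pics/w2.png

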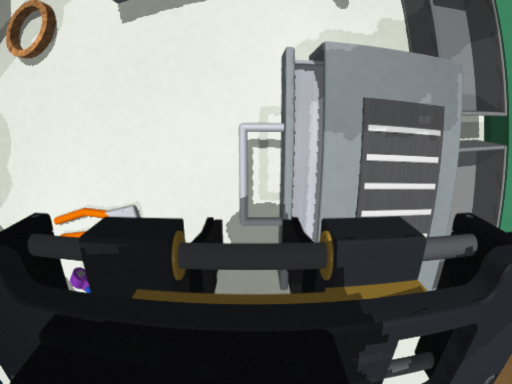

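The handle bar is at (243,172), centre (0.571,-0.015), with its top at 0.0466 (expected 0.047). The drawer is slightly open, panel at (290,150). The bar is straight ahead of the fingers.

```bash
python3 - <<'E'
from h import *
go(.5712,-.0154,.003,83.9)
E
```

```text
t 14.65 tcp [ 0.5805 -0.0163  0.1841] yaw 83.9 | shift [-0.   -0.37  7.24] turn [-0.  0. -0.] | shift in turned frame [-0.   -0.37  7.24]
```

>>> jog_arm(
  plan="0 -0.37 0 0 0 0 0.2;0 0 0.9 0 0 0 0.2;0 0 0.9 0 0 0 0.2;0 0 0.9 0 0 0 0.2;0 0 0.9 0 0 0 0.2;0 0 0.9 0 0 0 0.2;0 0 0.9 0 0 0 0.2;0 0 0.9 0 0 0 0.2;0 0 0.6 0 0 0 0.2;0 0 0.34 0 0 0 0.2",
)

```text
time_s: 15.65
tcp_pos: [0.57, -0.0155, 0.0019]
ee_rot: [[0.105, 0.994, -0.002], [0.994, -0.105, -0.0], [-0.001, -0.002, -1.0]]
wrist_force: [-0.3, -0.4, 0.7]
gripper_width: 0.401
gripper_force: 0.0
```

>>> jog_arm(
  plan="0 0 0 0 0 0 1;0 0 0 0 0 0 1;0 0 0 0 0 0 1;0 0 0 0 0 0 1;0 0 0 0 0 0 1;0 0 0 0 0 0 1;0 0 0 0 0 0 1;0 0 0 0 0 0 1;0 0 0 0 0 0 1;0 0 0 0 0 0 1",
)

```text
time_s: 16.65
tcp_pos: [0.5716, -0.0153, 0.0039]
ee_rot: [[0.104, 0.995, 0.001], [0.995, -0.104, -0.0], [0.0, 0.001, -1.0]]
wrist_force: [-2.0, 0.6, 5.5]
gripper_width: 0.102
gripper_force: 30.0
```

>>> jog_arm(
  plan="0 -0.4 0 0 0 0 1;0 -0.4 0 0 0 0 1;0 -0.4 0 0 0 0 1;0 -0.4 0 0 0 0 1;0 -0.4 0 0 0 0 1;0 -0.4 0 0 0 0 1;0 -0.4 0 0 0 0 1;0 -0.4 0 0 0 0 1;0 -0.4 0 0 0 0 1;0 -0.1 0 0 0 0 1",
)

```text
time_s: 17.65
tcp_pos: [0.4786, -0.0053, 0.0039]
ee_rot: [[0.104, 0.995, 0.001], [0.995, -0.104, 0.0], [0.001, 0.001, -1.0]]
wrist_force: [3.3, -2.0, 5.8]
gripper_width: 0.106
gripper_force: 30.0
```

>>> jog_arm(
  plan="0 -0.1 0 0 0 0 1;0 -0.1 0 0 0 0 1;0 -0.1 0 0 0 0 1;0 -0.1 0 0 0 0 1;0 0 0 0 0 0 1;0 0 0 0 0 0 1;0 0 0 0 0 0 0.2;0 0 0 0 0 0 0.2;0 0 0 0 0 0 0.2;0 0 0 0 0 0 0.2",
)

```text
time_s: 18.65
tcp_pos: [0.4681, -0.005, 0.0025]
ee_rot: [[0.105, 0.994, -0.003], [0.994, -0.105, -0.001], [-0.001, -0.002, -1.0]]
wrist_force: [0.1, -0.6, -0.0]
gripper_width: 0.356
gripper_force: 0.0
```

>>> jog_arm(
  plan="0 0 -1 0 0 0 0.2;0 0 -1 0 0 0 0;0 0 -1 0 0 0 0;0 0 -1 0 0 0 -0.1;0 0 -1 0 0 0 -0.1;0 0 -1 0 0 0 -0.1;0 0 -1 0 0 0 -0.1;0 0 -1 0 0 0 -0.1;-1 0 -1 0 0 0 -0.1;-1 0 0 0 0 0 -0.1",
)

```text
time_s: 19.65
tcp_pos: [0.4658, -0.0545, 0.2314]
ee_rot: [[0.103, 0.995, 0.006], [0.995, -0.103, 0.001], [0.001, 0.006, -1.0]]
wrist_force: [0.9, -0.8, -0.5]
gripper_width: 0.547
gripper_force: 0.0
```

```bash
python3 - <<'E'
from h import *
go(.43,-.33,.22,-5.5)
E
```

```text
t 19.65 tcp [ 0.4658 -0.0545  0.2314] yaw 84.1 | shift [-11.11  -0.3    0.44] turn [ 0.03 -0.04 11.2 ] | shift in turned frame [-0.37 11.11  0.46]
```

>>> jog_arm(
  plan="-1 -0.03 0 0 0 0 -0.1;-1 -0.03 0 0 0 0 -0.1;-1 -0.03 0 0 0 0 -0.1;-1 -0.03 0 0 0 0 -0.1;-1 -0.03 0 0 0 0 -0.1;-1 -0.03 0 0 0 0 -0.1;-1 -0.03 0 0 0 0 -0.1;-1 -0.03 0 0 0 0 -0.1;-1 -0.03 0 0 0 0 -0.1;-1 -0.03 0 0 0 0 -0.1",
)

```text
time_s: 20.65
tcp_pos: [0.4326, -0.2542, 0.2285]
ee_rot: [[0.17, 0.985, -0.007], [0.983, -0.17, -0.071], [-0.071, 0.005, -0.997]]
wrist_force: [1.1, -1.0, -0.9]
gripper_width: 0.546
gripper_force: 0.0
```

>>> jog_arm(
  plan="-1 0 0.4 0 0 0 -0.1;0 0 0 0 0 1 -0.1;0 0 0 0 0 1 -0.1;0 0 0 0 0 1 -0.1;0 0 0 0 0 1 -0.1;0 0 0 0 0 1 -0.1;0 0 0 0 0 1 -0.1;0 0 0 0 0 1 -0.1;0 0 0 0 0 1 -0.1;0 0 0 0 0 1 -0.1",
)

```text
time_s: 21.65
tcp_pos: [0.4301, -0.2693, 0.2191]
ee_rot: [[0.992, 0.124, -0.009], [0.123, -0.989, -0.085], [-0.02, 0.084, -0.996]]
wrist_force: [-0.7, -0.7, -0.6]
gripper_width: 0.552
gripper_force: 0.0
```

>>> jog_arm(
  plan="0 0 0 0 0 1 -0.1;0 0 0 0 0 1 -0.1;0 0 0 0 0 0.2 -0.1;0 0 0 0 0 0 -0.1;0 0 0 0 0 0 -0.1;0 0 0 0 0 0 -0.1;0 0 0 0 0 0 -0.1;0 0 0 0 0 0 -0.1;0 0 0 0 0 0 -0.1;0 0 0 0 0 0 -0.1",
)

```text
time_s: 22.65
tcp_pos: [0.4302, -0.269, 0.2192]
ee_rot: [[0.984, -0.176, -0.009], [-0.176, -0.981, -0.085], [0.006, 0.085, -0.996]]
wrist_force: [-0.4, -0.3, -0.3]
gripper_width: 0.552
gripper_force: 0.0
```

```bash
cat >> h.py <<'E'
def arms(P,p,u,v,c,lo=.017,reg=None):
    # dark pixels standing above the tray walls; one blob per arm; bead = blue
    g=p.mean(2);m=((P[...,2]>lo)&(P[...,2]<.06)&(g<95)&reg).astype(np.uint8)
    n,lab,st,_=cv2.connectedComponentsWithStats(m)
    for i in range(1,n):
        if st[i,4]<150: continue
        k=lab==i;q=P[k];b=cv2.minAreaRect((q[:,:2]*1000).astype(np.float32));(w,h),ang=b[1],b[2]
        if w<h: ang-=90
        bl=k&(p[...,2]-p[...,0]>40);bx=P[bl].mean(0).round(4) if bl.sum()>3 else None
        print("blob px",u[k].mean().round(),v[k].mean().round(),"c",np.round(b[0],1),"size",np.round(sorted(b[1]),1),"ang",round(ang,1),"z",np.percentile(q[:,2],[10,50,95]).round(3),"bead",bx)
E
python3 - <<'E'
from h import *
p,P,u,v,c,d=cap("wrist","w3");s=r.sense();print(s["tcp_pos"],s["gripper_width"],s["joints"][5])
L=P-[.488,-.328,0];reg=(np.abs(L[...,0])<.1)&(np.abs(L[...,1])<.11)&(d>.05)&(v<235)
arms(P,p,u,v,c,.017,reg)
E
```

```text
[ 0.43019017 -0.26903939  0.219162  ] 0.5499309542382367 87.81352989814576
blob px 317.0 85.0 c [ 521.7 -390. ] size [22.5 68.1] ang -8.5 z [0.024 0.03  0.035] bead [ 0.5259 -0.3902  0.0326]
blob px 229.0 87.0 c [ 536.5 -275.4] size [21.  68.6] ang -7.0 z [0.028 0.031 0.035] bead [ 0.54   -0.2759  0.0318]
blob px 271.0 86.0 c [ 527.8 -329.5] size [22.  67.7] ang -6.7 z [0.026 0.03  0.035] bead [ 0.5323 -0.3298  0.032 ]
blob px 320.0 146.0 c [ 439.  -380.9] size [22.5 70.1] ang -2.6 z [0.025 0.03  0.034] bead [ 0.4429 -0.3808  0.032 ]
blob px 233.0 153.0 c [ 451.3 -264.6] size [20.7 68.4] ang -5.2 z [0.028 0.031 0.034] bead [ 0.4545 -0.2648  0.0311]
blob px 279.0 149.0 c [ 443.8 -325.5] size [38.8 39.4] ang 78.4 z [0.019 0.02  0.022] bead None
```

View pics/w3.png

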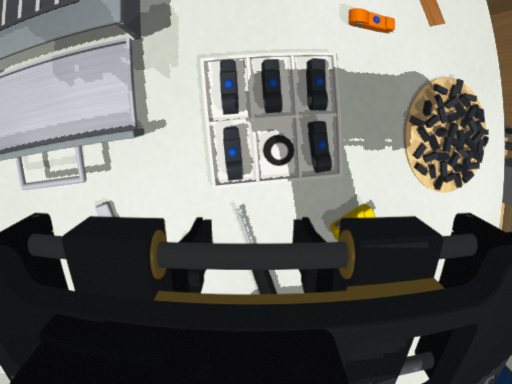

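The wrist view shows the open drawer at left (65,95), five arms with blue beads at (228,84), (271,84), (317,84), (232,152) and (320,145), and the wheel at (279,150). The orange toy (371,19) and yellow toy (355,220) lie outside the tray. The tool picked up a 5° tilt from a wrist joint limit, which I now correct.

```bash
cat >> h.py <<'E'
A6=np.radians(-6.1);UX=np.array([np.cos(A6),np.sin(A6)]);UY=np.array([-UX[1],UX[0]]);UO=np.array([.652,-.0219])
def uw(x,y): return UO+x*UX+y*UY
def ul(P): q=P[...,:2]-UO;return q@UX,q@UY
def look(tag):
    p,P,u,v,c,d=cap("wrist",tag)
    L=P-[.488,-.328,0];arms(P,p,u,v,c,.022,(np.abs(L[...,0])<.13)&(np.abs(L[...,1])<.14)&(d>.05)&(v<235))
E
python3 - <<'E'
from h import *
p,P,u,v,c,d=cap("wrist","w4");lx,ly=ul(P)
m=(d>.05)&(v<200)&(lx<-.06)&(lx>-.2)&(np.abs(ly)<.15)&(P[...,2]>.05)&(P[...,2]<.068)
print("panel top lx",np.percentile(lx[m],[2,50,98]),"ly",np.percentile(ly[m],[1,99]),"z",np.median(P[m][:,2]))
f=(d>.05)&(v<200)&(lx<-.02)&(lx>-.12)&(np.abs(ly)<.12)&(P[...,2]<.03);print("floor z",np.percentile(P[f][:,2],[10,50,90]))
w=(d>.05)&(lx<-.03)&(lx>-.11)&(ly<-.12)&(ly>-.15)&(P[...,2]>.02)&(P[...,2]<.03);print("side wall ly",np.percentile(ly[w],[5,95]))
z=np.load("pics/top0.npz");H,W=384,512;uu,vv=np.meshgrid(np.arange(W),np.arange(H))
Pt=deproj("top",np.c_[uu.ravel(),vv.ravel()],z["d"].ravel()).reshape(H,W,3)
pt=z["p"].astype(int);b=(pt[...,2]-pt[...,0]>25)&(uu>315)&(uu<395)&(vv>160)&(vv<235)
n,lab,st,ce=cv2.connectedComponentsWithStats(b.astype(np.uint8))
for i in range(1,n):
    if st[i,4]>=3: print("top bead",onz("top",[ce[i]],.032).round(4),Pt[lab==i][:,2].mean().round(3))
print(pose()[0]);go(.5365,-.2754,.1,-6.5)
E
```

```text
panel top lx [-0.13874804 -0.13379429 -0.12893891] ly [-0.14529617  0.07379849] z 0.05827369638308855
floor z [0.01152466 0.01260013 0.01368392]
side wall ly [-0.13781472 -0.13358628]
top bead [[ 0.5408 -0.2735  0.032 ]] 0.031
top bead [[ 0.533  -0.3283  0.032 ]] 0.085
top bead [[ 0.5263 -0.3888  0.032 ]] 0.031
top bead [[ 0.4548 -0.2626  0.032 ]] 0.09
top bead [[ 0.443  -0.3796  0.032 ]] 0.031
[ 0.43022515 -0.26903241  0.21914929]
t 22.75 tcp [ 0.4302 -0.269   0.2191] yaw -10.2 | shift [ 4.2  -0.91  4.73] turn [ 0.61 -0.02 -0.46] | shift in turned frame [ 4.25 -0.23  4.77]
```

Panel, floor (0.0126) and walls match the text, and the top-camera beads agree with the wrist to 2 mm. Moving above the first arm.

>>> jog_arm(
  plan="0 0 0 0.61 0 -0.46 -0.06;0.71 -0.04 0.8 0 0 0 -0.06;0.71 -0.04 0.8 0 0 0 -0.06;0.71 -0.04 0.8 0 0 0 -0.06;0.71 -0.04 0.8 0 0 0 -0.06;0.71 -0.04 0.8 0 0 0 -0.06;0.7 -0.03 0.77 0 0 0 -0.06;0 0 0 0 0 0 -0.06;0 0 0 0 0 0 -0.06;0 0 0 0 0 0 -0.06",
)

```text
time_s: 23.75
tcp_pos: [0.5368, -0.2756, 0.1014]
ee_rot: [[0.994, -0.113, 0.004], [-0.113, -0.994, -0.001], [0.005, 0.001, -1.0]]
wrist_force: [0.7, -0.3, 0.1]
gripper_width: 0.527
gripper_force: 0.0
```

```bash
python3 - <<'E'
from h import *
go(.5365,-.2754,-.007,-6.8);print(pose()[2]["ee_rot"].round(3).tolist(),r.sense()["gripper_width"]*87)
look("w5")
E
```

```text
t 23.75 tcp [ 0.5368 -0.2756  0.1014] yaw -6.5 | shift [-0.03 -0.01  4.33] turn [ 0.   -0.03  0.04] | shift in turned frame [-0.01 -0.01  4.33]
[[0.994, -0.113, 0.004], [-0.113, -0.994, -0.001], [0.005, 0.001, -1.0]] 45.883861397677684
blob px 251.0 189.0 c [ 537.3 -275.7] size [21.  68.6] ang -6.9 z [0.028 0.031 0.034] bead [ 0.541  -0.2762  0.0318]
blob px 310.0 189.0 c [ 530.1 -330. ] size [22.2 66.8] ang -6.0 z [0.027 0.031 0.034] bead [ 0.5335 -0.3299  0.0325]
blob px 371.0 187.0 c [ 526.7 -390.8] size [21.8 62. ] ang -6.7 z [0.027 0.03  0.034] bead [ 0.5269 -0.3904  0.0321]
```

Well aligned. Descend, close, and check the force.

>>> jog_arm(
  plan="0 0 0.8 0 0 0 -0.06;0 0 0.8 0 0 0 -0.06;0 0 0.8 0 0 0 -0.06;0 0 0.8 0 0 0 -0.06;0 0 0.6 0 0 0 -0.06;0 0 0.25 0 0 0 -0.06;0 0 0.15 0 0 0 -0.06;0 0 0.1 0 0 0 -0.06;0 0 0 0 0 0 -0.06;0 0 0 0 0 0 -0.06",
)

```text
time_s: 24.8
tcp_pos: [0.5377, -0.2757, -0.0065]
ee_rot: [[0.994, -0.113, 0.005], [-0.113, -0.994, -0.001], [0.005, 0.001, -1.0]]
wrist_force: [0.5, -0.7, -0.6]
gripper_width: 0.53
gripper_force: 0.0
```

```bash
python3 - <<'E'
from h import *
go(.5370,-.2756,-.008,-6.8);s=r.sense();print(s["wrist_force"])
# finger tip height from the scene camera
p,P,u,v,c,d=cap("scene","s1");R=s["ee_rot"];q=(P-s["tcp_pos"])@R
m=(d>.05)&(np.abs(q[...,1])>.022)&(np.abs(q[...,1])<.042)&(np.abs(q[...,0])<.012)&(P[...,2]<.07)&(P[...,2]>.01)&(p.mean(2)<60)
print("finger low",np.sort(P[m][:,2])[:12].round(4),m.sum())
E
```

```text
t 24.8 tcp [ 0.5377 -0.2757 -0.0065] yaw -6.5 | shift [-0.03  0.    0.06] turn [ 0.   -0.03  0.04] | shift in turned frame [-0.03  0.    0.06]
[ 0.53474966 -0.74828215 -0.59188126]
finger low [0.013  0.0165 0.0187 0.019  0.0203 0.021  0.0215 0.022  0.0234 0.0236
 0.0248 0.0251] 123
```

>>> jog_arm(
  plan="0 0 0.06 0 0 0 1;0 0 0 0 0 0 1;0 0 0 0 0 0 1;0 0 0 0 0 0 1;0 0 0 0 0 0 1;0 0 0 0 0 0 1;0 0 0 0 0 0 1;0 0 -0.3 0 0 0 1;0 0 -0.3 0 0 0 1;0 0 0 0 0 0 1",
)

```text
time_s: 25.85
tcp_pos: [0.5383, -0.2759, 0.008]
ee_rot: [[0.994, -0.113, 0.006], [-0.113, -0.994, -0.002], [0.006, 0.001, -1.0]]
wrist_force: [-0.2, -0.3, 0.1]
gripper_width: 0.247
gripper_force: 30.0
```

```bash
python3 - <<'E'
from h import *
x,y=uw(-.069,.092);print(x,y);go(x,y,.095,-6.1);go(x,y,.003,-6.1)
E
```

```text
0.5931669764177424 0.07691131178245492
t 25.85 tcp [ 0.5383 -0.2759  0.008 ] yaw -6.5 | shift [  0.61 -14.26  -3.49] turn [ 0.01 -0.05 -0.05] | shift in turned frame [  0.68 -14.26  -3.48]
t 25.85 tcp [ 0.5383 -0.2759  0.008 ] yaw -6.5 | shift [  0.59 -14.27   0.19] turn [ 0.01 -0.05 -0.05] | shift in turned frame [  0.68 -14.26   0.2 ]
```

>>> jog_arm(
  plan="0 0 -0.9 0 0 0 1;0 0 -0.9 0 0 0 1;0 0 -0.9 0 0 0 1;0 -0.7 -0.8 0 0 0 1;0.1 -0.9 0 0 0 0 1;0.1 -0.9 0 0 0 0 1;0.1 -0.9 0 0 0 0 1;0.1 -0.9 0 0 0 0 1;0.1 -0.9 0 0 0 0 1;0.1 -0.9 0 0 0 0 1",
)

```text
time_s: 26.85
tcp_pos: [0.5691, -0.1246, 0.094]
ee_rot: [[0.994, -0.113, 0.004], [-0.113, -0.994, -0.001], [0.004, 0.0, -1.0]]
wrist_force: [0.2, 0.1, -0.3]
gripper_width: 0.251
gripper_force: 30.0
```

>>> jog_arm(
  plan="0.07 -0.9 0 0 0 -0.05 1;0 -0.9 0 0 0 0 1;0 -0.9 0 0 0 0 1;0 -0.9 0 0 0 0 1;0 -0.9 0 0 0 0 1;0 -0.9 0 0 0 0 1;0 -0.9 0 0 0 0 1;0 -0.9 0 0 0 0 1;0 -0.8 0 0 0 0 1;0 -0.2 0 0 0 0 1",
)

```text
time_s: 27.85
tcp_pos: [0.5929, 0.0798, 0.0939]
ee_rot: [[0.995, -0.104, 0.004], [-0.104, -0.995, -0.0], [0.004, -0.0, -1.0]]
wrist_force: [-0.3, -0.6, -0.1]
gripper_width: 0.25
gripper_force: 30.0
```

```bash
python3 - <<'E'
from h import *
x,y=uw(-.069,.092);go(x,y,.002,-6.1)
p,P,u,v,c,d=cap("wrist","w6");s=r.sense();q=P-s["tcp_pos"]
m=(d>.05)&(np.abs(q[...,0])<.06)&(np.abs(q[...,1])<.03)&(P[...,2]>.08)&(p.mean(2)<95)&(P[...,2]<.15)&(v<215)
print("held arm px",u[m].mean(),v[m].mean(),"rect",cv2.minAreaRect((P[m][:,:2]*1000).astype(np.float32)),"z",np.percentile(P[m][:,2],[5,50,95]).round(3))
E
```

```text
t 27.85 tcp [0.5929 0.0798 0.0939] yaw -6.0 | shift [0.01 0.11 3.67] turn [-0.   -0.03  0.02] | shift in turned frame [0.02 0.11 3.67]
held arm px 252.51401869158877 195.1101468624833 rect ((617.6028442382812, 76.41702270507812), (21.834707260131836, 19.15264892578125), 84.05690002441406) z [0.119 0.134 0.136]
```

>>> jog_arm(
  plan="0 0.11 0.8 0 0 0 1;0 0 0.8 0 0 0 1;0 0 0.8 0 0 0 1;0 0 0.6 0 0 0 1;0 0 0.4 0 0 0 1;0 0 0.2 0 0 0 1;0 0 0.07 0 0 0 1;0 0 0 0 0 0 1;0 0 0 0 0 0 0.26;0 0 0 0 0 0 0.26",
)

```text
time_s: 28.9
tcp_pos: [0.5932, 0.0755, 0.0027]
ee_rot: [[0.994, -0.106, 0.005], [-0.106, -0.994, -0.0], [0.005, -0.0, -1.0]]
wrist_force: [0.1, -0.4, 0.0]
gripper_width: 0.335
gripper_force: 0.0
```

>>> jog_arm(
  plan="0 0 0 0 0 0 0.26;0 0 0 0 0 0 0.26;0 0 0 0 0 0 0.26;0 0 -0.5 0 0 0 0.26;0 0 -0.8 0 0 0 0.2;0 0 -0.9 0 0 0 0.1;0 0 -0.9 0 0 0 0;0 0 -0.9 0 0 0 -0.06;0 0.9 -0.9 0 0 0 -0.06;0 0.9 0 0 0 0 -0.06",
)

```text
time_s: 29.9
tcp_pos: [0.5901, 0.031, 0.1294]
ee_rot: [[0.995, -0.104, 0.012], [-0.104, -0.995, 0.001], [0.012, -0.002, -1.0]]
wrist_force: [0.5, -0.3, -0.0]
gripper_width: 0.53
gripper_force: 0.0
```

```bash
cat >> h.py <<'E'
def drawer(tag,cam="wrist"):
    p,P,u,v,c,d=cap(cam,tag);lx,ly=ul(P)
    m=((d>.05)&(lx>-.127)&(lx<-.005)&(np.abs(ly)<.13)&(P[...,2]>.022)&(P[...,2]<.07)&(p.mean(2)<70)&((v<225) if cam=="wrist" else True)).astype(np.uint8)
    n,lab,st,_=cv2.connectedComponentsWithStats(m)
    for i in range(1,n):
        if st[i,4]<(80 if cam=="wrist" else 15): continue
        k=lab==i;b=cv2.minAreaRect((np.c_[lx[k],ly[k]]*1000).astype(np.float32));print("in drawer (unit axes)",np.round(b[0],1),np.round(b[1],1),round(b[2],1),"z top",np.percentile(P[k][:,2],[50,95]).round(3))
E
python3 - <<'E'
from h import *
drawer("w7")
go(.5300,-.3298,.1,-6.3)
E
```

```text
in drawer (unit axes) [-68.5  88. ] [68.1 19.4] 0.4 z top [0.038 0.042]
t 29.95 tcp [0.5878 0.028  0.1276] yaw -6.2 | shift [-0.77 14.48  1.09] turn [-0.   -0.05  0.02] | shift in turned frame [-0.73 14.48  1.1 ]
```

First arm lies flat in the drawer, top 0.042 (12 + 30 mm). On to the second.

>>> jog_arm(
  plan="-0.1 1 0 0 0 0 -0.06;-0.1 1 0 0 0 0 -0.06;-0.1 1 0 0 0 0 -0.06;-0.1 1 0 0 0 0 -0.06;-0.1 1 0 0 0 0 -0.06;-0.1 1 0 0 0 0 -0.06;-0.1 1 0 0 0 0 -0.06;0 1 0 0 0 0 -0.06;0 1 0 0 0 0 -0.06;0 1 0 0 0 0 -0.06",
)

```text
time_s: 30.95
tcp_pos: [0.5433, -0.2171, 0.1253]
ee_rot: [[0.994, -0.106, 0.004], [-0.106, -0.994, -0.001], [0.004, 0.0, -1.0]]
wrist_force: [0.5, 0.2, -0.1]
gripper_width: 0.532
gripper_force: 0.0
```

>>> jog_arm(
  plan="0 0.9 0 0 0 0 -0.06;0 0.9 0 0 0 0 -0.06;0 0.9 0 0 0 0 -0.06;0 0.9 0.5 0 0 0 -0.06;0 0.85 0.5 0 0 0 -0.06;0 0 0 0 0 0 -0.06;0 0 0 0 0 0 -0.06;0 0 0 0 0 0 -0.06;0 0 0 0 0 0 -0.06;0 0 0 0 0 0 -0.06",
)

```text
time_s: 31.95
tcp_pos: [0.5323, -0.3262, 0.1003]
ee_rot: [[0.994, -0.105, 0.004], [-0.105, -0.994, -0.001], [0.004, 0.001, -1.0]]
wrist_force: [0.1, 0.8, -0.5]
gripper_width: 0.529
gripper_force: 0.0
```

```bash
python3 - <<'E'
from h import *
look("w8");go(.5300,-.3298,-.008,-6.3);print(r.sense()["ee_rot"][2])
E
```

```text
blob px 256.0 192.0 c [ 529.8 -330.5] size [20.9 68. ] ang -6.2 z [0.028 0.031 0.034] bead [ 0.5332 -0.3305  0.0321]
blob px 321.0 192.0 c [ 523.5 -390.6] size [21.5 67.5] ang -7.8 z [0.027 0.031 0.034] bead [ 0.527  -0.3907  0.0324]
t 32.0 tcp [ 0.5322 -0.3263  0.1001] yaw -6.0 | shift [-0.09  0.15  4.32] turn [ 0.   -0.03  0.03] | shift in turned frame [-0.07  0.15  4.32]
[ 4.14361464e-03  5.31721556e-04 -9.99991274e-01]
```

>>> jog_arm(
  plan="-0.09 0.17 0.9 0 0 0 -0.06;0 0 0.9 0 0 0 -0.06;0 0 0.9 0 0 0 -0.06;0 0 0.9 0 0 0 -0.06;0 0 0.5 0 0 0 -0.06;0 0 0.22 0 0 0 -0.06;0 0 0 0 0 0 -0.06;0 0 0 0 0 0 1;0 0 0 0 0 0 1;0 0 0 0 0 0 1",
)

```text
time_s: 33.0
tcp_pos: [0.5301, -0.3311, -0.0075]
ee_rot: [[0.994, -0.106, 0.005], [-0.106, -0.994, -0.001], [0.005, 0.001, -1.0]]
wrist_force: [0.4, 0.1, -0.2]
gripper_width: 0.343
gripper_force: 0.0
```

>>> jog_arm(
  plan="0 0 0 0 0 0 1;0 0 0 0 0 0 1;0 0 0 0 0 0 1;0 0 0 0 0 0 1;0 0 -0.6 0 0 0 1;0 0 -0.9 0 0 0 1;0 0 -0.9 0 0 0 1;0 0 -0.9 0 0 0 1;0 0 -0.8 0 0 0 1;0 0 0 0 0 0 1",
)

```text
time_s: 34.0
tcp_pos: [0.531, -0.3316, 0.0969]
ee_rot: [[0.994, -0.106, 0.009], [-0.106, -0.994, -0.003], [0.009, 0.002, -1.0]]
wrist_force: [0.4, -0.6, 0.1]
gripper_width: 0.251
gripper_force: 30.0
```

```bash
python3 - <<'E'
from h import *
x,y=uw(-.069,.046);go(x,y,.095,-6.1)
E
```

```text
t 34.0 tcp [ 0.531  -0.3316  0.0969] yaw -6.1 | shift [  0.75 -14.67   0.05] turn [ 0.02 -0.07  0.  ] | shift in turned frame [  0.74 -14.67   0.08]
```

>>> jog_arm(
  plan="0.1 -1 0 0 0 0 1;0.1 -1 0 0 0 0 1;0.1 -1 0 0 0 0 1;0.1 -1 0 0 0 0 1;0.1 -1 0 0 0 0 1;0.1 -1 0 0 0 0 1;0.1 -1 0 0 0 0 1;0.04 -1 0 0 0 0 1;0 -1 0 0 0 0 1;0 -1 0 0 0 0 1",
)

```text
time_s: 35.0
tcp_pos: [0.5731, -0.0831, 0.0923]
ee_rot: [[0.994, -0.107, 0.001], [-0.107, -0.994, -0.001], [0.001, 0.0, -1.0]]
wrist_force: [0.6, 0.5, -0.2]
gripper_width: 0.253
gripper_force: 30.0
```

>>> jog_arm(
  plan="0 -0.97 0 0 0 0 1;0 -0.95 0 0 0 0 1;0 -0.95 0 0 0 0 1;0 -0.9 0 0 0 0 1;0 -0.7 0 0 0 0 1;0 -0.2 0 0 0 0 1;0 0 0.5 0 0 0 1;0 0 0.5 0 0 0 1;0 0 0.5 0 0 0 1;0 0 0 0 0 0 1",
)

```text
time_s: 36.0
tcp_pos: [0.5843, 0.0306, 0.0534]
ee_rot: [[0.994, -0.108, -0.003], [-0.108, -0.994, -0.002], [-0.002, 0.002, -1.0]]
wrist_force: [0.4, -0.3, -0.6]
gripper_width: 0.246
gripper_force: 30.0
```

```bash
python3 - <<'E'
from h import *
x,y=uw(-.069,.046);go(x,y,.002,-6.1)
E
```

```text
t 36.0 tcp [0.5843 0.0306 0.0534] yaw -6.2 | shift [ 0.16 -0.04  2.06] turn [ 0.02  0.02 -0.01] | shift in turned frame [ 0.15 -0.04  2.06]
```

>>> jog_arm(
  plan="0.12 -0.03 0.7 0 0 0 1;0 0 0.7 0 0 0 1;0 0 0.4 0 0 0 1;0 0 0.2 0 0 0 1;0 0 0.06 0 0 0 1;0 0 0 0 0 0 1;0 0 0 0 0 0 0.26;0 0 0 0 0 0 0.26;0 0 0 0 0 0 0.26;0 0 0 0 0 0 0.26",
)

```text
time_s: 37.0
tcp_pos: [0.59, 0.0324, 0.0053]
ee_rot: [[0.994, -0.106, 0.004], [-0.106, -0.994, -0.0], [0.004, 0.0, -1.0]]
wrist_force: [-0.1, -1.1, -0.3]
gripper_width: 0.359
gripper_force: 0.0
```

>>> jog_arm(
  plan="0 0 -0.5 0 0 0 0.26;0 0 -0.8 0 0 0 0.2;0 0 -0.9 0 0 0 0.1;0 0 -0.9 0 0 0 0;0 0 -0.9 0 0 0 -0.06;0 0.9 0 0 0 0 -0.06;0 0.9 0 0 0 0 -0.06;0 0 0 0 0 0 -0.06;0 0 0 0 0 0 -0.06;0 0 0 0 0 0 -0.06",
)

```text
time_s: 38.0
tcp_pos: [0.5849, -0.0119, 0.1054]
ee_rot: [[0.994, -0.106, 0.004], [-0.106, -0.994, -0.001], [0.004, 0.0, -1.0]]
wrist_force: [-0.2, 0.7, -0.1]
gripper_width: 0.531
gripper_force: 0.0
```

```bash
python3 - <<'E'
from h import *
drawer("w9");print(r.sense()["gripper_width"])
go(.5240,-.3906,.1,-7.3)
E
```

```text
in drawer (unit axes) [-67.   45.9] [21.  66.5] 90.0 z top [0.038 0.042]
in drawer (unit axes) [-68.2  88.8] [68.4 21.7] 0.4 z top [0.037 0.042]
0.5290557554964284
t 38.05 tcp [ 0.5849 -0.0118  0.1052] yaw -6.0 | shift [-0.83 15.32  0.21] turn [ 0.   -0.03  0.16] | shift in turned frame [-0.49 15.34  0.21]
```

>>> jog_arm(
  plan="-0.1 1 0 0 0 0 -0.06;-0.1 1 0 0 0 0 -0.06;-0.1 1 0 0 0 0 -0.06;-0.1 1 0 0 0 0 -0.06;-0.1 1 0 0 0 0 -0.06;-0.1 1 0 0 0 0 -0.06;-0.1 1 0 0 0 0 -0.06;-0.1 1 0 0 0 0 -0.06;0 1 0 0 0 0 -0.06;0 1 0 0 0 0 -0.06",
)

```text
time_s: 39.05
tcp_pos: [0.5385, -0.2592, 0.105]
ee_rot: [[0.994, -0.105, 0.003], [-0.105, -0.994, -0.001], [0.003, 0.0, -1.0]]
wrist_force: [-0.2, -0.4, -0.0]
gripper_width: 0.532
gripper_force: 0.0
```

>>> jog_arm(
  plan="0 0.95 0 0 0 0 -0.06;0 0.95 0 0 0 0 -0.06;0 0.95 0 0 0 0 -0.06;0 0.95 0.1 0 0 0 -0.06;0 0.95 0.1 0 0 0 -0.06;0 0.55 0 0 0 0 -0.06;0 0 0 0 0 0.15 -0.06;0 0 0 0 0 0 -0.06;0 0 0 0 0 0 -0.06;0 0 0 0 0 0 -0.06",
)

```text
time_s: 40.05
tcp_pos: [0.5246, -0.3897, 0.1004]
ee_rot: [[0.992, -0.126, 0.003], [-0.126, -0.992, -0.001], [0.004, 0.0, -1.0]]
wrist_force: [-0.4, 0.0, -0.4]
gripper_width: 0.531
gripper_force: 0.0
```

```bash
python3 - <<'E'
from h import *
look("w10");go(.5240,-.3906,-.008,-7.3)
E
```

```text
blob px 253.0 191.0 c [ 523.2 -391.3] size [20.9 68.3] ang -7.6 z [0.028 0.031 0.034] bead [ 0.5267 -0.3915  0.0321]
t 40.1 tcp [ 0.5246 -0.3898  0.1003] yaw -7.2 | shift [-0.03  0.03  4.33] turn [ 0.   -0.03  0.01] | shift in turned frame [-0.02  0.04  4.33]
```

>>> jog_arm(
  plan="-0.05 0.05 0.9 0 0 0 -0.06;0 0 0.9 0 0 0 -0.06;0 0 0.9 0 0 0 -0.06;0 0 0.9 0 0 0 -0.06;0 0 0.5 0 0 0 -0.06;0 0 0.23 0 0 0 -0.06;0 0 0 0 0 0 -0.06;0 0 0 0 0 0 1;0 0 0 0 0 0 1;0 0 0 0 0 0 1",
)

```text
time_s: 41.1
tcp_pos: [0.5237, -0.392, -0.0072]
ee_rot: [[0.992, -0.127, 0.005], [-0.127, -0.992, -0.001], [0.005, 0.001, -1.0]]
wrist_force: [0.2, -0.5, 1.1]
gripper_width: 0.342
gripper_force: 0.0
```

>>> jog_arm(
  plan="0 0 0 0 0 0 1;0 0 0 0 0 0 1;0 0 0 0 0 0 1;0 0 0 0 0 0 1;0 0 -0.6 0 0 0 1;0 0 -0.9 0 0 0 1;0 0 -0.9 0 0 0 1;0 0 -0.9 0 0 0 1;0 0 -0.8 0 0 -0.12 1;0 0 0 0 0 0 1",
)

```text
time_s: 42.1
tcp_pos: [0.5249, -0.3929, 0.0985]
ee_rot: [[0.994, -0.11, 0.01], [-0.11, -0.994, -0.004], [0.01, 0.003, -1.0]]
wrist_force: [-0.1, 0.4, 0.4]
gripper_width: 0.252
gripper_force: 30.0
```

```bash
python3 - <<'E'
from h import *
x,y=uw(-.069,.0);go(x,y,.095,-6.1)
E
```

```text
t 42.1 tcp [ 0.5249 -0.3929  0.0985] yaw -6.3 | shift [  0.67 -15.3    0.1 ] turn [ 0.02 -0.07 -0.02] | shift in turned frame [  0.72 -15.3    0.14]
```

>>> jog_arm(
  plan="0.1 -1 0 0 0 0 1;0.1 -1 0 0 0 0 1;0.1 -1 0 0 0 0 1;0.1 -1 0 0 0 0 1;0.1 -1 0 0 0 0 1;0.1 -1 0 0 0 0 1;0.1 -1 0 0 0 0 1;0.1 -1 0 0 0 0 1;0 -1 0 0 0 0 1;0 -1 0 0 0 0 1",
)

```text
time_s: 43.1
tcp_pos: [0.5696, -0.1443, 0.0934]
ee_rot: [[0.994, -0.111, 0.001], [-0.111, -0.994, -0.0], [0.001, 0.0, -1.0]]
wrist_force: [-0.3, -0.4, -1.3]
gripper_width: 0.248
gripper_force: 30.0
```

>>> jog_arm(
  plan="0 -1 0 0 0 0 1;0 -1 0 0 0 0 1;0 -0.95 0 0 0 0 1;0 -0.95 0 0 0 0 1;0 -0.9 0 0 0 0 1;0 -0.5 0 0 0 0 1;0 0 0.5 0 0 0 1;0 0 0.5 0 0 0 1;0 0 0.5 0 0 0 1;0 0 0 0 0 0 1",
)

```text
time_s: 44.1
tcp_pos: [0.5827, -0.015, 0.0536]
ee_rot: [[0.994, -0.112, -0.003], [-0.112, -0.994, -0.002], [-0.003, 0.002, -1.0]]
wrist_force: [-0.6, 0.5, -1.3]
gripper_width: 0.249
gripper_force: 30.0
```

```bash
python3 - <<'E'
from h import *
x,y=uw(-.069,.0);go(x,y,.002,-6.1)
E
```

```text
t 44.1 tcp [ 0.5827 -0.015   0.0536] yaw -6.4 | shift [ 0.03 -0.03  2.06] turn [ 0.01  0.02 -0.04] | shift in turned frame [ 0.03 -0.02  2.06]
```

>>> jog_arm(
  plan="0 -0.03 0.7 0 0 0 1;0 0 0.7 0 0 0 1;0 0 0.4 0 0 0 1;0 0 0.2 0 0 0 1;0 0 0.06 0 0 0 1;0 0 0 0 0 0 1;0 0 0 0 0 0 0.26;0 0 0 0 0 0 0.26;0 0 0 0 0 0 0.26;0 0 0 0 0 0 0.26",
)

```text
time_s: 45.1
tcp_pos: [0.5855, -0.013, 0.0056]
ee_rot: [[0.994, -0.11, 0.004], [-0.11, -0.994, -0.001], [0.004, 0.0, -1.0]]
wrist_force: [-0.1, -0.2, 0.8]
gripper_width: 0.365
gripper_force: 0.0
```

>>> jog_arm(
  plan="0 0 -0.5 0 0 0 0.26;0 0 -0.8 0 0 0 0.2;0 0 -0.9 0 0 0 0.1;0 0 -0.9 0 0 0 0.1;0 0 -0.9 0 0 0 0.1;0 0.9 0 0 0 0 0.1;0 0.9 0 0 0 0 0.1;0 0 0 0 0 0 0.1;0 0 0 0 0 0 0.1;0 0 0 0 0 0 0.1",
)

```text
time_s: 46.1
tcp_pos: [0.5802, -0.0573, 0.1057]
ee_rot: [[0.994, -0.11, 0.004], [-0.11, -0.994, -0.001], [0.004, 0.0, -1.0]]
wrist_force: [0.2, -0.3, -0.4]
gripper_width: 0.45
gripper_force: 0.0
```

```bash
python3 - <<'E'
from h import *
drawer("w11");print(r.sense()["gripper_width"])
go(.4513,-.2646,.1,-5.2)
E
```

```text
in drawer (unit axes) [-65.2   0.3] [63.8 21.1] 0.0 z top [0.038 0.042]
in drawer (unit axes) [-63.9  46.2] [22.3 61.5] 90.0 z top [0.037 0.042]
in drawer (unit axes) [-64.8  87.8] [21.6 60.2] 88.2 z top [0.037 0.042]
0.4537063702814349
t 46.15 tcp [ 0.5802 -0.0571  0.1055] yaw -6.3 | shift [-4.22  8.81  0.21] turn [ 0.   -0.03 -0.14] | shift in turned frame [-4.38  8.73  0.22]
```

Three are in. On to the fourth.

>>> jog_arm(
  plan="-0.47 0.98 0 0 0 0 0.1;-0.47 0.98 0 0 0 0 0.1;-0.47 0.98 0 0 0 0 0.1;-0.47 0.98 0 0 0 0 0.1;-0.47 0.98 0 0 0 0 0.1;-0.47 0.98 0 0 0 0 0.1;-0.47 0.98 0 0 0 0 0.1;-0.47 0.98 0.1 0 0 0 0.1;-0.46 0.97 0.1 0 0 0 0.1;0 0 0 0 0 -0.14 0.1",
)

```text
time_s: 47.15
tcp_pos: [0.4494, -0.2661, 0.0996]
ee_rot: [[0.996, -0.093, 0.002], [-0.093, -0.996, -0.0], [0.002, 0.0, -1.0]]
wrist_force: [0.2, -0.2, -1.1]
gripper_width: 0.449
gripper_force: 0.0
```

>>> jog_arm(
  plan="0 0 0 0 0 0 0.1;0 0 0 0 0 0 0.1;0 0 0 0 0 0 0.1;0 0 0 0 0 0 0.1;0 0 0 0 0 0 0.1;0 0 0 0 0 0 0.1;0 0 0 0 0 0 0.1;0 0 0 0 0 0 0.1;0 0 0 0 0 0 0.1;0 0 0 0 0 0 0.1",
)

```text
time_s: 48.15
tcp_pos: [0.4508, -0.265, 0.0999]
ee_rot: [[0.996, -0.091, 0.003], [-0.091, -0.996, -0.001], [0.003, 0.0, -1.0]]
wrist_force: [-0.4, 0.7, -0.0]
gripper_width: 0.45
gripper_force: 0.0
```

```bash
python3 - <<'E'
from h import *
look("w12");go(.4513,-.2646,-.008,-5.2)
E
```

```text
blob px 251.0 189.0 c [ 450.6 -264.7] size [20.3 69.7] ang -5.5 z [0.028 0.031 0.034] bead [ 0.4549 -0.2651  0.0317]
blob px 372.0 188.0 c [ 443.6 -380.5] size [22.  60.1] ang 0.5 z [0.026 0.03  0.034] bead [ 0.4432 -0.3805  0.0322]
t 48.2 tcp [ 0.4508 -0.265   0.1   ] yaw -5.2 | shift [ 0.   -0.02  4.32] turn [ 0.   -0.02 -0.  ] | shift in turned frame [ 0.02 -0.02  4.32]
```

>>> jog_arm(
  plan="0 0 0.9 0 0 0 0.1;0 0 0.9 0 0 0 0.1;0 0 0.9 0 0 0 0.1;0 0 0.9 0 0 0 0.1;0 0 0.5 0 0 0 0.1;0 0 0.22 0 0 0 0.1;0 0 0 0 0 0 0.1;0 0 0 0 0 0 1;0 0 0 0 0 0 1;0 0 0 0 0 0 1",
)

```text
time_s: 49.2
tcp_pos: [0.4518, -0.2652, -0.0072]
ee_rot: [[0.996, -0.091, 0.005], [-0.091, -0.996, -0.001], [0.005, 0.001, -1.0]]
wrist_force: [-0.2, 0.7, -0.4]
gripper_width: 0.261
gripper_force: 0.2
```

>>> jog_arm(
  plan="0 0 0 0 0 0 1;0 0 0 0 0 0 1;0 0 0 0 0 0 1;0 0 0 0 0 0 1;0 0 -0.6 0 0 0 1;0 0 -0.9 0 0 0 1;0 0 -0.9 0 0 0 1;0 0 -0.9 0 0 0 1;0 0 -0.8 0 0 0.11 1;0 0 0 0 0 0 1",
)

```text
time_s: 50.2
tcp_pos: [0.4527, -0.2656, 0.097]
ee_rot: [[0.994, -0.106, 0.009], [-0.106, -0.994, -0.002], [0.009, 0.002, -1.0]]
wrist_force: [0.7, -0.1, -0.3]
gripper_width: 0.25
gripper_force: 30.0
```

```bash
python3 - <<'E'
from h import *
x,y=uw(-.069,-.046);go(x,y,.095,-6.1)
E
```

```text
t 50.2 tcp [ 0.4527 -0.2656  0.097 ] yaw -6.1 | shift [ 4.13 -8.7   0.1 ] turn [ 0.01 -0.06  0.  ] | shift in turned frame [ 4.13 -8.7   0.08]
```

>>> jog_arm(
  plan="0.46 -0.98 0 0 0 0 1;0.46 -0.98 0 0 0 0 1;0.46 -0.98 0 0 0 0 1;0.46 -0.98 0 0 0 0 1;0.46 -0.98 0 0 0 0 1;0.46 -0.98 0 0 0 0 1;0.46 -0.98 0 0 0 0 1;0.46 -0.97 0 0 0 0 1;0.46 -0.87 0 0 0 0 1;0 0 0 0 0 0 1",
)

```text
time_s: 51.2
tcp_pos: [0.5778, -0.0575, 0.0931]
ee_rot: [[0.995, -0.103, 0.002], [-0.103, -0.995, -0.001], [0.002, 0.0, -1.0]]
wrist_force: [-0.9, -0.4, -0.8]
gripper_width: 0.245
gripper_force: 30.0
```

>>> jog_arm(
  plan="0 0 0 0 0 0 1;0 0 0.5 0 0 0 1;0 0 0.5 0 0 0 1;0 0 0.5 0 0 0 1;0 0 0 0 0 0 1;0 0 0 0 0 0 1;0 0 0 0 0 0 1;0 0 0 0 0 0 1;0 0 0 0 0 0 1;0 0 0 0 0 0 1",
)

```text
time_s: 52.2
tcp_pos: [0.5772, -0.0597, 0.0576]
ee_rot: [[0.994, -0.106, 0.004], [-0.106, -0.994, -0.001], [0.004, 0.0, -1.0]]
wrist_force: [-0.2, 0.1, 0.2]
gripper_width: 0.248
gripper_force: 30.0
```

```bash
python3 - <<'E'
from h import *
x,y=uw(-.069,-.046);go(x,y,.002,-6.1)
E
```

```text
t 52.2 tcp [ 0.5772 -0.0597  0.0576] yaw -6.1 | shift [0.05 0.02 2.22] turn [ 0.   -0.03  0.  ] | shift in turned frame [0.05 0.02 2.22]
```

>>> jog_arm(
  plan="0.05 0 0.7 0 0 0 1;0 0 0.7 0 0 0 1;0 0 0.5 0 0 0 1;0 0 0.2 0 0 0 1;0 0 0.1 0 0 0 1;0 0 0 0 0 0 1;0 0 0 0 0 0 0.26;0 0 0 0 0 0 0.26;0 0 0 0 0 0 0.26;0 0 0 0 0 0 0.26",
)

```text
time_s: 53.2
tcp_pos: [0.5787, -0.0599, 0.0026]
ee_rot: [[0.994, -0.106, 0.004], [-0.106, -0.994, -0.001], [0.004, 0.0, -1.0]]
wrist_force: [-0.4, 0.5, -0.1]
gripper_width: 0.368
gripper_force: 0.0
```

>>> jog_arm(
  plan="0 0 -0.5 0 0 0 0.26;0 0 -0.8 0 0 0 0.28;0 0 -0.9 0 0 0 0.28;0 0 -0.9 0 0 0 0.28;0 0 -0.9 0 0 0 0.28;0 0.9 0 0 0 0 0.28;0 0.9 0 0 0 0 0.28;0 0 0 0 0 0 0.28;0 0 0 0 0 0 0.28;0 0 0 0 0 0 0.28",
)

```text
time_s: 54.2
tcp_pos: [0.5734, -0.1042, 0.1026]
ee_rot: [[0.994, -0.106, 0.004], [-0.106, -0.994, -0.001], [0.004, 0.0, -1.0]]
wrist_force: [0.4, 0.5, -0.1]
gripper_width: 0.357
gripper_force: 0.0
```

```bash
python3 - <<'E'
from h import *
drawer("w13");print(r.sense()["gripper_width"]*87)
go(.4395,-.3808,.1,-2.6)
E
```

```text
in drawer (unit axes) [-65.5   0.1] [21.2 64.2] 89.0 z top [0.037 0.042]
in drawer (unit axes) [-65.3  45.8] [22.2 64. ] 89.8 z top [0.037 0.042]
in drawer (unit axes) [-66.5 -47.1] [62.1 21.2] 1.1 z top [0.038 0.042]
in drawer (unit axes) [-69.   88.2] [21.5 68.7] 89.3 z top [0.037 0.042]
31.319859747152865
t 54.25 tcp [ 0.5735 -0.104   0.1025] yaw -6.0 | shift [-4.16 11.58  0.09] turn [ 0.   -0.03 -0.43] | shift in turned frame [-4.85 11.3   0.1 ]
```

Four are in. Now the fifth, beside the wheel, with a narrow opening.

>>> jog_arm(
  plan="-0.35 0.97 0 0 0 0 0.28;-0.35 0.97 0 0 0 0 0.28;-0.35 0.97 0 0 0 0 0.28;-0.35 0.97 0 0 0 0 0.28;-0.35 0.97 0 0 0 0 0.28;-0.35 0.97 0 0 0 0 0.28;-0.35 0.97 0 0 0 0 0.28;-0.35 0.97 0 0 0 0 0.28;-0.35 0.97 0 0 0 0 0.28;-0.35 0.97 0 0 0 0 0.28",
)

```text
time_s: 55.25
tcp_pos: [0.4605, -0.3367, 0.1021]
ee_rot: [[0.994, -0.105, 0.003], [-0.105, -0.994, -0.001], [0.003, 0.0, -1.0]]
wrist_force: [-0.4, -0.1, -0.0]
gripper_width: 0.358
gripper_force: 0.0
```

>>> jog_arm(
  plan="-0.35 0.97 0.1 0 0 0 0.28;-0.3 0.9 0 0 0 0 0.28;0 0 0 0 0 -0.43 0.28;0 0 0 0 0 0 0.28;0 0 0 0 0 0 0.28;0 0 0 0 0 0 0.28;0 0 0 0 0 0 0.28;0 0 0 0 0 0 0.28;0 0 0 0 0 0 0.28;0 0 0 0 0 0 0.28",
)

```text
time_s: 56.25
tcp_pos: [0.4395, -0.3811, 0.0995]
ee_rot: [[0.999, -0.046, 0.003], [-0.046, -0.999, -0.001], [0.003, 0.001, -1.0]]
wrist_force: [0.1, 0.2, -1.0]
gripper_width: 0.358
gripper_force: 0.0
```

```bash
python3 - <<'E'
from h import *
look("w14");go(.4395,-.3808,-.008,-2.6)
E
```

```text
blob px 252.0 190.0 c [ 439.4 -381.9] size [21.3 68.4] ang -0.8 z [0.028 0.031 0.034] bead [ 0.443  -0.3819  0.0319]
t 56.3 tcp [ 0.4395 -0.3811  0.0995] yaw -2.6 | shift [-0.01 -0.01  4.3 ] turn [ 0.   -0.02 -0.01] | shift in turned frame [-0.   -0.01  4.3 ]
```

>>> jog_arm(
  plan="0 0.03 0.9 0 0 -0.15 0.28;0 0 0.9 0 0 0 0.28;0 0 0.9 0 0 0 0.28;0 0 0.7 0 0 0 0.28;0 0 0.4 0 0 0 0.28;0 0 0.3 0 0 0 0.28;0 0 0.2 0 0 0 0.28;0 0 0 0 0 0 0.28;0 0 0 0 0 0 1;0 0 0 0 0 0 1",
)

```text
time_s: 57.3
tcp_pos: [0.4403, -0.3823, -0.0072]
ee_rot: [[1.0, -0.025, 0.005], [-0.025, -1.0, -0.001], [0.005, 0.001, -1.0]]
wrist_force: [0.0, 0.3, -0.1]
gripper_width: 0.254
gripper_force: 0.1
```

>>> jog_arm(
  plan="0 0 0 0 0 0 1;0 0 0 0 0 0 1;0 0 0 0 0 0 1;0 0 0 0 0 0 1;0 0 -0.6 0 0 0 1;0 0 -0.9 0 0 0 1;0 0 -0.9 0 0 0 1;0 0 -0.9 0 0 0 1;0 0 -0.8 0 0 0.58 1;0 0 0 0 0 0 1",
)

```text
time_s: 58.3
tcp_pos: [0.441, -0.3829, 0.0971]
ee_rot: [[0.994, -0.106, 0.008], [-0.106, -0.994, -0.004], [0.008, 0.003, -1.0]]
wrist_force: [-0.4, 0.2, -0.8]
gripper_width: 0.245
gripper_force: 30.0
```

```bash
python3 - <<'E'
from h import *
x,y=uw(-.069,-.092);go(x,y,.095,-6.1)
E
```

```text
t 58.3 tcp [ 0.441  -0.3829  0.0971] yaw -6.1 | shift [  4.1  -11.57   0.09] turn [ 0.02 -0.06  0.  ] | shift in turned frame [  4.1  -11.57   0.08]
```

>>> jog_arm(
  plan="0.35 -0.98 0 0 0 0 1;0.35 -0.98 0 0 0 0 1;0.35 -0.98 0 0 0 0 1;0.35 -0.98 0 0 0 0 1;0.35 -0.98 0 0 0 0 1;0.35 -0.98 0 0 0 0 1;0.35 -0.98 0 0 0 0 1;0.35 -0.98 0 0 0 0 1;0.35 -0.98 0 0 0 0 1;0.35 -0.98 0 0 0 0 1",
)

```text
time_s: 59.3
tcp_pos: [0.5517, -0.1464, 0.093]
ee_rot: [[0.994, -0.105, 0.0], [-0.105, -0.994, -0.0], [0.0, 0.0, -1.0]]
wrist_force: [0.0, -0.5, -0.6]
gripper_width: 0.249
gripper_force: 30.0
```

>>> jog_arm(
  plan="0.35 -0.98 0 0 0 0 1;0.25 -0.8 0 0 0 0 1;0 0 0 0 0 0 1;0 0 0.5 0 0 0 1;0 0 0.5 0 0 0 1;0 0 0.5 0 0 0 1;0 0 0 0 0 0 1;0 0 0 0 0 0 1;0 0 0 0 0 0 1;0 0 0 0 0 0 1",
)

```text
time_s: 60.3
tcp_pos: [0.5727, -0.1051, 0.0579]
ee_rot: [[0.994, -0.106, 0.005], [-0.106, -0.994, -0.001], [0.005, 0.0, -1.0]]
wrist_force: [-0.1, -0.4, -0.6]
gripper_width: 0.248
gripper_force: 30.0
```

```bash
python3 - <<'E'
from h import *
x,y=uw(-.069,-.092);go(x,y,.002,-6.1)
E
```

```text
t 60.3 tcp [ 0.5727 -0.1051  0.0579] yaw -6.1 | shift [0.03 0.03 2.23] turn [ 0.   -0.03  0.  ] | shift in turned frame [0.04 0.03 2.23]
```

>>> jog_arm(
  plan="0.04 0.03 0.7 0 0 0 1;0 0 0.7 0 0 0 1;0 0 0.5 0 0 0 1;0 0 0.2 0 0 0 1;0 0 0.1 0 0 0 1;0 0 0 0 0 0 1;0 0 0 0 0 0 0.26;0 0 0 0 0 0 0.26;0 0 0 0 0 0 0.26;0 0 0 0 0 0 0.26",
)

```text
time_s: 61.3
tcp_pos: [0.5735, -0.1058, 0.0026]
ee_rot: [[0.994, -0.106, 0.004], [-0.106, -0.994, -0.001], [0.004, 0.0, -1.0]]
wrist_force: [-0.1, -0.8, -0.4]
gripper_width: 0.367
gripper_force: 0.0
```

>>> jog_arm(
  plan="0 0 -0.5 0 0 0 0.26;0 0 -0.8 0 0 0 0.26;0 0 -0.9 0 0 0 0.26;0 0 -1 0 0 0 0.2;0 0 -1 0 0 0 0.2;0 0 -1 0 0 0 0.2;-1 0 -1 0 0 0 0.2;-1 -1 0 0 0 0 0.2;-1 -1 0 0 0 0 0.2;-1 -1 0 0 0 0 0.2",
)

```text
time_s: 62.3
tcp_pos: [0.4806, -0.02, 0.1582]
ee_rot: [[0.994, -0.107, 0.005], [-0.107, -0.994, -0.0], [0.005, -0.0, -1.0]]
wrist_force: [0.1, 1.0, 0.4]
gripper_width: 0.4
gripper_force: 0.0
```

```bash
python3 - <<'E'
from h import *
drawer("w15")
go(*uw(-.1847,0),.14,-96.1)
E
```

```text
in drawer (unit axes) [-69.7   1.3] [66.4 19.8] 0.3 z top [0.039 0.043]
in drawer (unit axes) [-69.7  46.2] [21.7 66.9] 89.9 z top [0.038 0.042]
in drawer (unit axes) [-71.7 -45.2] [20.1 66.6] 89.6 z top [0.039 0.043]
in drawer (unit axes) [-72.2 -90.9] [67.5 21.3] 1.4 z top [0.038 0.042]
in drawer (unit axes) [-70.8  88.8] [66.9 22.4] 1.9 z top [0.038 0.042]
t 62.35 tcp [ 0.4772 -0.0178  0.158 ] yaw -6.0 | shift [-0.42 -0.58  0.72] turn [-2.000e-02 -1.000e-02  1.126e+01] | shift in turned frame [-0.58  0.42  0.72]
```

View pics/w15.png

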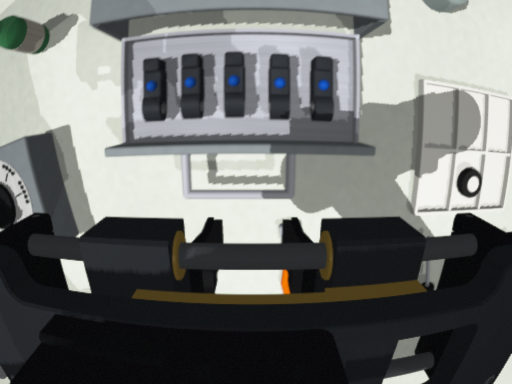

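All five arms lie flat in the drawer, with beads at (152,85), (190,83), (233,80), (280,83) and (324,85). The wheel is still in the tray at (469,182), and the handle is at (238,190). Now I turn to grip the handle.

>>> jog_arm(
  plan="0 0 0 0 0 1 0.2;0 0 0 0 0 1 0.2;0 0 0 0 0 1 0.2;0 0 0 0 0 1 0.2;0 0 0 0 0 1 0.2;0 0 0 0 0 1 0.2;0 0 0 0 0 1 0.2;0 0 0 0 0 1 0.2;0 0 0 0 0 1 0.2;0 0 0 0 0 1 0.2",
)

```text
time_s: 63.35
tcp_pos: [0.4814, -0.0206, 0.1579]
ee_rot: [[0.063, -0.998, 0.004], [-0.998, -0.063, -0.0], [0.001, -0.004, -1.0]]
wrist_force: [-0.3, 0.5, 0.3]
gripper_width: 0.404
gripper_force: 0.0
```

>>> jog_arm(
  plan="0 0 0 0 0 0.65 0.2;0 0 0 0 0 0.61 0.2;-0.58 0.4 0 0 0 0 0.2;0 0 0 0 0 0 0.2;0 0 0 0 0 0 0.2;0 0 0 0 0 0 0.2;0 0 0 0 0 0 0.2;0 0 0 0 0 0 0.2;0 0 0 0 0 0 0.2;0 0 0 0 0 0 0.2",
)

```text
time_s: 64.35
tcp_pos: [0.473, -0.0052, 0.1568]
ee_rot: [[-0.108, -0.994, 0.003], [-0.994, 0.108, -0.001], [0.0, -0.003, -1.0]]
wrist_force: [-0.7, 0.5, 0.4]
gripper_width: 0.402
gripper_force: 0.0
```

```bash
python3 - <<'E'
from h import *
p,P,u,v,c,d=cap("wrist","w16");lx,ly=ul(P)
m=(np.abs(P[...,2]-.044)<.009)&(lx>-.21)&(lx<-.15)&(np.abs(ly)<.075)&(d>.05)&(v<230)
far=m&(lx<lx[m].min()+.012);print("bar lx",np.percentile(lx[far],[1,50,99]),"ly",np.percentile(ly[far],[1,99]),"z",np.percentile(P[far][:,2],[50,95]))
go(*uw(np.percentile(lx[far],[1,99]).mean(),0),.003,-96.1);print(r.sense()["joints"][5])
E
```

```text
bar lx [-0.18914512 -0.1837725  -0.17765342] ly [-0.06130317  0.04871891] z [0.04662459 0.04823603]
t 64.4 tcp [ 0.473  -0.0052  0.1568] yaw -96.2 | shift [-0.1   0.16  6.15] turn [-0.02 -0.   -0.01] | shift in turned frame [-0.1   0.14  6.15]
-25.43484742094702
```

>>> jog_arm(
  plan="-0.1 0.15 0.8 0 0 0 0.2;0 0 0.9 0 0 0 0.2;0 0 0.9 0 0 0 0.2;0 0 0.9 0 0 0 0.2;0 0 0.9 0 0 0 0.2;0 0 0.9 0 0 0 0.2;0 0 0.6 0 0 0 0.2;0 0 0.25 0 0 0 0.2;0 0 0 0 0 0 1;0 0 0 0 0 0 1",
)

```text
time_s: 65.4
tcp_pos: [0.4706, -0.0021, 0.0037]
ee_rot: [[-0.107, -0.994, 0.004], [-0.994, 0.107, -0.0], [-0.0, -0.004, -1.0]]
wrist_force: [0.7, 0.5, 0.2]
gripper_width: 0.297
gripper_force: 0.0
```

>>> jog_arm(
  plan="0 0 0 0 0 0 1;0 0 0 0 0 0 1;0 0 0 0 0 0 1;0 0 0 0 0 0 1;0 0 0 0 0 0 1;0 0 0 0 0 0 1;0 0 0 0 0 0 1;0 0 0 0 0 0 1;0 0 0 0 0 0 1;0 0 0 0 0 0 1",
)

```text
time_s: 66.4
tcp_pos: [0.4702, -0.0021, 0.0038]
ee_rot: [[-0.107, -0.994, 0.004], [-0.994, 0.107, -0.001], [0.0, -0.004, -1.0]]
wrist_force: [-2.5, 1.8, 5.1]
gripper_width: 0.103
gripper_force: 30.0
```

>>> jog_arm(
  plan="0 -0.1 0 0 0 0 1;0 -0.2 0 0 0 0 1;0 -0.3 0 0 0 0 1;0 -0.3 0 0 0 0 1;0 -0.3 0 0 0 0 1;0 -0.3 0 0 0 0 1;0 -0.3 0 0 0 0 1;0 -0.3 0 0 0 0 1;0 -0.3 0 0 0 0 1;0 -0.3 0 0 0 0 1",
)

```text
time_s: 67.4
tcp_pos: [0.537, -0.0093, 0.0038]
ee_rot: [[-0.107, -0.994, 0.003], [-0.994, 0.107, -0.001], [0.0, -0.003, -1.0]]
wrist_force: [-2.5, 2.5, 5.2]
gripper_width: 0.101
gripper_force: 30.0
```

>>> jog_arm(
  plan="0 -0.3 0 0 0 0 1;0 -0.3 0 0 0 0 1;0 -0.3 0 0 0 0 1;0 -0.3 0 0 0 0 1;0 -0.2 0 0 0 0 1;0 -0.2 0 0 0 0 1;0 -0.1 0 0 0 0 1;0 0 0 0 0 0 1;0 0 0 0 0 0 1;0 0 0 0 0 0 1",
)

```text
time_s: 68.4
tcp_pos: [0.5803, -0.0139, 0.0039]
ee_rot: [[-0.107, -0.994, 0.005], [-0.994, 0.107, -0.0], [-0.0, -0.005, -1.0]]
wrist_force: [0.6, 1.2, 3.3]
gripper_width: 0.099
gripper_force: 30.0
```

```bash
python3 - <<'E'
from h import *
s=r.sense();print(s["wrist_force"],"lx",ul(s["tcp_pos"]))
E
```

```text
[0.62563683 1.16986196 3.33914843] lx (np.float64(-0.07213096613770886), np.float64(0.0003016043576254462))
```

>>> jog_arm(
  plan="0 -0.1 0 0 0 0 1;0 -0.1 0 0 0 0 1;0 -0.1 0 0 0 0 1;0 -0.1 0 0 0 0 1;0 -0.1 0 0 0 0 1;0 0 0 0 0 0 1;0 0 0 0 0 0 1;0 0 0 0 0 0 1;0 0 0 0 0 0 1;0 0 0 0 0 0 1",
)

```text
time_s: 69.4
tcp_pos: [0.5919, -0.0152, 0.0038]
ee_rot: [[-0.107, -0.994, 0.004], [-0.994, 0.107, -0.0], [0.0, -0.004, -1.0]]
wrist_force: [-1.1, 2.6, 5.5]
gripper_width: 0.105
gripper_force: 30.0
```

>>> jog_arm(
  plan="0 -0.08 0 0 0 0 1;0 -0.08 0 0 0 0 1;0 -0.08 0 0 0 0 1;0 0 0 0 0 0 1;0 0 0 0 0 0 1;0 0 0 0 0 0 1;0 0 0 0 0 0 1;0 0 0 0 0 0 1;0 0 0 0 0 0 1;0 0 0 0 0 0 1",
)

```text
time_s: 70.4
tcp_pos: [0.5959, -0.0157, 0.0038]
ee_rot: [[-0.108, -0.994, -0.0], [-0.994, 0.108, -0.001], [0.001, 0.0, -1.0]]
wrist_force: [-5.5, 4.7, 8.5]
gripper_width: 0.103
gripper_force: 30.0
```

>>> jog_arm(
  plan="0 -0.08 0 0 0 0 1;0 -0.08 0 0 0 0 1;0 0 0 0 0 0 1;0 0 0 0 0 0 1;0 0 0 0 0 0 1;0 0 0 0 0 0 1;0 0 0 0 0 0 1;0 0 0 0 0 0 1;0 0 0 0 0 0 1;0 0 0 0 0 0 1",
)

```text
time_s: 71.4
tcp_pos: [0.5956, -0.0158, 0.0038]
ee_rot: [[-0.108, -0.994, -0.009], [-0.994, 0.108, -0.001], [0.002, 0.008, -1.0]]
wrist_force: [-13.0, 8.7, 15.8]
gripper_width: 0.106
gripper_force: 30.0
```

```bash
python3 - <<'E'
from h import *
s=r.sense();print(s["wrist_force"],"lx",ul(s["tcp_pos"]))
E
```

```text
[-12.99759896   8.68705027  15.79119103] lx (np.float64(-0.056699526188206735), np.float64(0.00012372415296775432))
```

The drawer stopped moving while the force rose, so it is shut. Release, lift, and look.

>>> jog_arm(
  plan="0 0 0 0 0 0 0.4;0 0 0 0 0 0 0.4;0 0 0 0 0 0 0.4;0 0.1 0 0 0 0 0.4;0 0.1 0 0 0 0 0.4;0 0 0 0 0 0 0.4;0 0 -0.3 0 0 0 0.4;0 0 -0.5 0 0 0 0.4;0 0 -0.8 0 0 0 0.4;0 0 -0.8 0 0 0 0.4",
)

```text
time_s: 72.4
tcp_pos: [0.5969, -0.016, 0.0652]
ee_rot: [[-0.107, -0.994, 0.004], [-0.994, 0.107, -0.001], [0.0, -0.004, -1.0]]
wrist_force: [-0.0, 0.0, -0.3]
gripper_width: 0.3
gripper_force: 0.0
```

>>> jog_arm(
  plan="0 0 -1 0 0 0 -1;0 0 -1 0 0 0 -1;0 0 -1 0 0 0 -1;0 0 -1 0 0 0 -1;-1 0.5 0 0 0 0 -1;-1 0.5 0 0 0 0 -1;-1 0.5 0 0 0 0 -1;-1 0.5 0 0 0 0 -1;-1 0.5 0 0 0 0 -1;-1 0.5 0 0 0 0 -1",
)

```text
time_s: 73.4
tcp_pos: [0.5376, 0.1424, 0.1648]
ee_rot: [[-0.107, -0.994, 0.005], [-0.994, 0.107, 0.0], [-0.001, -0.005, -1.0]]
wrist_force: [1.0, -0.3, -0.2]
gripper_width: 0.989
gripper_force: 0.0
```

```bash
python3 - <<'E'
from h import *
p,P,u,v,c,d=cap("wrist","w17");lx,ly=ul(P)
m=(np.abs(P[...,2]-.044)<.009)&(lx>-.09)&(lx<-.03)&(np.abs(ly)<.075)&(d>.05)&(v<230)
far=m&(lx<lx[m].min()+.012) if m.any() else m;print("bar lx",np.percentile(lx[far],[1,50,99]) if m.any() else None)
k=(P[...,2]>.05)&(P[...,2]<.068)&(lx<.0)&(lx>-.05)&(np.abs(ly)<.14)&(d>.05)&(v<230);print("panel lx",np.percentile(lx[k],[2,98]) if k.any() else None,k.sum())
go(.4930,.3171,.12,-36.3);print(r.sense()["joints"].round(1))
E
```

```text
bar lx [-0.06198976 -0.05761226 -0.05138738]
panel lx [-0.01230282 -0.00221274] 1898
t 73.45 tcp [0.5368 0.1452 0.1648] yaw -96.0 | shift [-6.65  2.47  1.79] turn [-0.04 -0.01 -7.46] | shift in turned frame [-5.48 -4.5   1.79]
[ 31.9  16.7 -12.4   0.1 -60.6 -38. ]
```

View pics/w17.png

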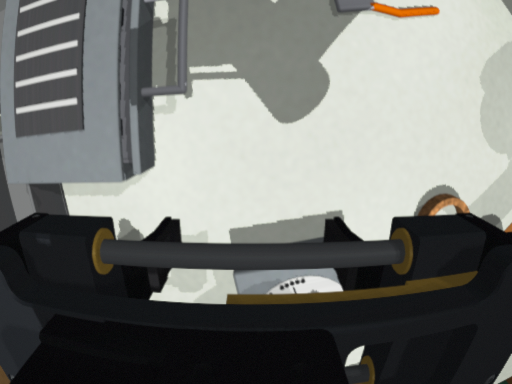

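The panel, at (140,120) in the image, is flush with the unit front (-0.002 measured, with the front edge also at -0.002), so the drawer is shut. Now the dial, from +44° (two dots) to -36° (four dots).

>>> jog_arm(
  plan="-0.95 0.36 0 0 0 0 -1;-0.95 0.36 0 0 0 0 -1;-0.95 0.36 0 0 0 0 -1;-0.95 0.36 0 0 0 0 -1;-0.95 0.35 0 0 0 0 -1;-0.95 0.34 0 0 0 0 -1;-0.95 0.34 0 0 0 0 -1;0 0 0 0 0 -1 -1;0 0 0 0 0 -1 -1;0 0 0 0 0 -1 -1",
)

```text
time_s: 74.45
tcp_pos: [0.4944, 0.3136, 0.1642]
ee_rot: [[0.312, -0.95, 0.004], [-0.95, -0.312, 0.0], [0.001, -0.004, -1.0]]
wrist_force: [-0.6, -0.1, 0.6]
gripper_width: 1.002
gripper_force: 0.0
```

>>> jog_arm(
  plan="0 0 0 0 0 -1 -1;0 0 0 0 0 -1 -1;0 0 0 0 0 -1 -1;0 0 0 0 0 -1 -1;0 0 0 0 0 -1 -1;0 0 0 0 0 -1 -1;0 0 0 0 0 -1 -1;0 0 0 0 0 -1 -1;0 0 0 0 0 -1 -1;0 0 0 0 0 -1 -1",
)

```text
time_s: 75.45
tcp_pos: [0.4946, 0.3132, 0.1643]
ee_rot: [[0.99, 0.142, 0.004], [0.142, -0.99, 0.0], [0.004, 0.0, -1.0]]
wrist_force: [-0.4, -0.1, -0.0]
gripper_width: 1.001
gripper_force: 0.0
```

>>> jog_arm(
  plan="0 0 0 0 0 -1 -1;0 0 0 0 0 -1 -1;0 0 0 0 0 -1 -1;0 0 0 0 0 -1 -1;0 0 0 0 0 -0.5 -1;0 0 0 0 0 0 -1;0 0 0 0 0 0 -1;0 0 0 0 0 0 -1;0 0 0 0 0 0 -1;0 0 0 0 0 0 -1",
)

```text
time_s: 76.45
tcp_pos: [0.4942, 0.3132, 0.163]
ee_rot: [[0.722, 0.692, 0.003], [0.692, -0.722, -0.001], [0.002, 0.003, -1.0]]
wrist_force: [-0.3, 1.1, 0.3]
gripper_width: 1.0
gripper_force: 0.0
```

```bash
cat >> h.py <<'E'
def dial(tag):
    p,P,u,v,c,d=cap("wrist",tag);rel=P-[.4925,.317,0]
    b=(P[...,2]>.085)&(P[...,2]<.11)&(np.hypot(rel[...,0],rel[...,1])<.035)
    print("bar",cv2.minAreaRect((P[b][:,:2]*1000).astype(np.float32)),b.sum())
    w=(p.mean(2)>140)&b;q=rel[w];print("pointer",w.sum(),np.degrees(np.arctan2(q[:,1].mean(),q[:,0].mean())))
E
python3 - <<'E'
from h import *
dial("w18");go(.4930,.3171,.051,44)
E
```

```text
bar ((493.23944091796875, 317.7896728515625), (56.416893005371094, 15.918825149536133), 44.03955841064453) 1100
pointer 142 44.12009295284981
t 76.5 tcp [0.4942 0.3132 0.163 ] yaw 43.8 | shift [ 0.06 -0.16  4.48] turn [ 0.02 -0.01 -0.02] | shift in turned frame [ 0.07 -0.15  4.48]
```

Still at two dots. Descend and grip.

>>> jog_arm(
  plan="0.07 -0.16 0 0 0 0 -1;0 0 0.8 0 0 0 -1;0 0 0.8 0 0 0 -1;0 0 0.8 0 0 0 -1;0 0 0.8 0 0 0 -1;0 0 0.7 0 0 0 -1;0 0 0.4 0 0 0 -1;0 0 0.18 0 0 0 -1;0 0 0 0 0 0 1;0 0 0 0 0 0 1",
)

```text
time_s: 77.5
tcp_pos: [0.4936, 0.3178, 0.0518]
ee_rot: [[0.721, 0.693, 0.004], [0.693, -0.721, 0.0], [0.003, 0.003, -1.0]]
wrist_force: [0.4, 0.3, -0.9]
gripper_width: 0.892
gripper_force: 0.0
```

>>> jog_arm(
  plan="0 0 0 0 0 0 1;0 0 0 0 0 0 1;0 0 0 0 0 0 1;0 0 0 0 0 0 1;0 0 0 0 0 0 1;0 0 0 0 0 0 1;0 0 0 0 0 0 1;0 0 0 0 0 0 1;0 0 0 0 0 0 1;0 0 0 0 0 0 1",
)

```text
time_s: 78.5
tcp_pos: [0.4928, 0.3176, 0.0509]
ee_rot: [[0.721, 0.693, 0.003], [0.693, -0.721, -0.0], [0.002, 0.002, -1.0]]
wrist_force: [-3.0, 2.3, 0.3]
gripper_width: 0.179
gripper_force: 30.0
```

>>> jog_arm(
  plan="0 0 0 0 0 0.9 1;0 0 0 0 0 0.9 1;0 0 0 0 0 0.9 1;0 0 0 0 0 0.9 1;0 0 0 0 0 0.9 1;0 0 0 0 0 0.9 1;0 0 0 0 0 0.9 1;0 0 0 0 0 0.9 1;0 0 0 0 0 0.9 1;0 0 0 0 0 0.9 1",
)

```text
time_s: 79.5
tcp_pos: [0.4927, 0.3176, 0.0509]
ee_rot: [[0.879, -0.476, 0.003], [-0.476, -0.879, -0.0], [0.003, -0.001, -1.0]]
wrist_force: [-2.4, 2.0, 0.9]
gripper_width: 0.178
gripper_force: 30.0
```

>>> jog_arm(
  plan="0 0 0 0 0 0.6 1;0 0 0 0 0 0.42 1;0 0 0 0 0 0 1;0 0 0 0 0 0 1;0 0 0 0 0 0 1;0 0 0 0 0 0 -1;0 0 0 0 0 0 -1;0 0 0 0 0 0 -1;0 0 0 0 0 0 -1;0 0 0 0 0 0 -1",
)

```text
time_s: 80.5
tcp_pos: [0.4933, 0.317, 0.0509]
ee_rot: [[0.805, -0.593, 0.003], [-0.593, -0.806, -0.001], [0.003, -0.001, -1.0]]
wrist_force: [-0.1, 0.1, 0.1]
gripper_width: 0.545
gripper_force: 0.0
```

>>> jog_arm(
  plan="0 0 0 0 0 0 -1;0 0 0 0 0 0 -1;0 0 -0.8 0 0 0 -1;0 0 -0.9 0 0 0 -1;0 0 -0.9 0 0 0 -1;0 0 -0.9 0 0 0 -1;0 0 -0.9 0 0 0 -1;0 0 0 0 0 0 -1;0 0 0 0 0 0 -1;0 0 0 0 0 0 -1",
)

```text
time_s: 81.5
tcp_pos: [0.4921, 0.3168, 0.1597]
ee_rot: [[0.805, -0.593, 0.001], [-0.593, -0.805, -0.002], [0.002, 0.001, -1.0]]
wrist_force: [-0.6, -0.1, 0.5]
gripper_width: 1.0
gripper_force: 0.0
```

```bash
python3 - <<'E'
from h import *
dial("w19");s=r.sense();print(s["wrist_force"],s["time_s"])
p,P,u,v,c,d=cap("top","t2")
lx,ly=ul(P);k=(P[...,2]>.025)&(P[...,2]<.065)&(lx<-.02)&(lx>-.2)&(np.abs(ly)<.08);print("handle min lx",np.percentile(lx[k],1))
E
```

```text
bar ((493.07928466796875, 316.1344299316406), (15.778153419494629, 56.0085563659668), 54.0237922668457) 1105
pointer 145 -38.405345825733185
[ 0.16323788 -0.26270688 -0.22482891] 81.55
handle min lx -0.061045759075328776
```

View pics/t2.png

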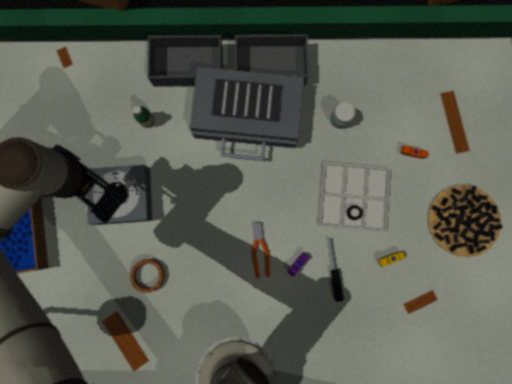

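The bar is at 54-90 = -36°, which is the four-dot mark. The top view shows the drawer shut with its handle at (247,150), the tray holding only the wheel (355,212), and the glue (143,116) and jar (344,114) in place. The gripper is clear of everything, so I hand in.

```bash
python3 -c "
from station import r
print(r.finish_job())"
```

```text
the job is handed in; nothing more can be done
None
```

The job is done and handed in: dial to two dots, all five toy arms laid flat in the drawer, drawer pushed shut, then dial to four dots; the wheel, glue bottle and jar were left in place.

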